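# Put the stain kit back in its tray

## Robot

A 7-joint arm with a two-finger parallel gripper is mounted at the origin on the work surface. World frame = base frame: x ahead of the robot, y to its left, z up, the work surface at z = 0. Lengths are in m, angles in rad, forces in N, time in s.
With the tool pointing down it reaches from about 0.425 to 0.925 m from the base axis. Payload 6.8 kg.
Tool frame: the origin (TCP) lies midway between the tips of the shut fingers; the grasp point (between the pads) lies 19 mm behind it; y points along the fingers, z is the direction in which the jaws open and shut, and the axes are right-handed (so a half turn about y gives the same grasp; the last joint's range is limited). The gripper opens to 85 mm and grips with 20 to 120 N. Pads are 22 mm wide; open, the fingers measure 114 mm over their backs; the gripper's body (76 mm by 85 mm) begins 54 mm behind the grasp point. The pads swing forward as they close: fully open they stand 13 mm farther back than shut.
Start: joints at [1.119, 0.477, 0.022, 1.555, -0.011, 1.109, -0.083], TCP at [0.228, -0.636, 0.231] pointing down, gripper open.
Joint ranges: [-2.96, 2.96], [-0.34, 2.1], [-1.41, 1.46], [0.24, 2.44], [-1.37, 4.51], [0.17, 1.92], [-2.96, 2.96]. Speed limits (rad/s): [2.39, 2.39, 3.14, 3.14, 3.14, 3.14, 3.14].

## Interface

Orientations are given as a unit quaternion [w, x, y, z].
In Python, from station import bot gives the robot as it stands. The module is installed in compiled form; this text tells all that it offers.
- The arm moves only by the shell command python3 -m crank 'ROWS' [FORCE]. ROWS is JSON, a list of rows, each an object with "linear": the shift along the tool's x, y, z in m, a list of three; "dr": the turn, a rotation vector about the tool's x, y, z in degrees, a list of three; "hand": the gripper command: -1 is shut, 1 is fully open, values between are in proportion. A call has 1 to 10 rows; each row is the pose to reach, as a shift and turn from the pose commanded when the call began, along the tool's axes at that moment; what a row does not reach only later rows make up. A row lasts 1/12 s, in which the tool goes at most 41.7 mm and 7.16 degrees, less where a joint would pass 70% of its speed; a pose out of reach is approached as far as the arm can. A call with a gripper value outside its range is refused whole. The fingers move at their own pace and stop on an object; FORCE is the grip in N (left out, the last holds). Time passes only in rows, so rows that repeat a pose let the fingers close. It gives the time, the measured TCP pose, the force and the opening at its end, in the units of the state.
- bot.get_obs(): the state, without advancing time (a new reading comes with each control period).
- bot.read_camera(name): name is "scene" or "side" or "wrist"; returns the picture (400x640x3 uint8, blue, green, red); there is no depth.
- bot.camera_params(name): a dict with "K" (3x3 intrinsics, pixels), "k1" (the pictures are not rectified: a ray, as slopes to the right and down, at radius r is drawn at 1 + k1 r^2 times it, then the intrinsics apply), "R" (3x3) and "t" (3): a world point X has camera coordinates R X + t; the wrist camera has in their place "hand_eye" (4x4, takes a point from camera to tool coordinates, whose origin is the TCP and whose axes are the tool frame's). Camera axes: x right, y down, z forward; pixel columns grow to the right and rows downward; lengths in m; the calibration is good to about 2 mm. A picture is of the moment at which its call begins: read the wrist's pose just before it. camera_params takes no time and is no camera call.
- bot.hand_in(): hands the job in, once; it reports no verdict.
Trained networks look in the newest picture that a camera, given by its name, has taken for a name from the list of things; names that differ only in an ending like _2 or _b are one class to them, and where a whole thing is asked for, a point or a joint stands for the part that bears it (a point fixed in the world has none). Each returns a list of dicts, best first, with "score" (0 to 1); they miss things now and then, are a little off and sometimes report something else, mostly with a low value. They report only what shows in the picture. A call takes as long as a camera call.
- bot.search_frame(camera, target): "extent" ([left, top, right, bottom] in pixels, round what is visible of it).
- bot.cut_out(camera, target): "pixels" (400x640 bool, what is visible of it) and "extent" ([left, top, right, bottom] in pixels, round what is visible of it).
- bot.place_of(camera, target): "xy" ([column, row] in pixels: a listed point, or the origin of a listed thing).
The state is a dict: "t": time; "q": joint angles; "joint_vel": joint speeds; "joint_torque": joint torques, N m; "eef_pos": TCP position; "tool_rot": TCP orientation; "contact_force": force on the tool from outside, world axes, zero at the start; "torque": the same for the moment, N m; "gripper_width": opening from 0.0 (shut) to 1.0 (fully open).
Only numpy, scipy, OpenCV 4.12 (cv2) and the standard library are available. Lean on these libraries where they do the work, as an engineer would, in place of code of your own. Each camera call takes 0.05 s, during which the arm holds its last target. There are 200 camera calls.

## Task

Put the stain kit away in its low wooden partitioned tray: the grey slide box lying flat in the longest compartment, the square white staining jar in the big nearly square one, the large dropper bottle in the medium one next to the jar's, and the small dropper bottle in the narrowest. Keep everything upright, set each piece down on the tray's floor rather than dropping it, and leave the two screw-capped bottles and the round specimen pot standing where they are.

Things in the scene. Friction and masses are not known exactly. Their poses are not given: they have to be found in the camera images.
- tray: Fixed low wooden tray, 180 (x) by 178 (y) mm plus battens at the y ends, turned any way round. Origin: centre of underside. Floor top at 4 mm, walls 6 mm thick, top at 22 mm. Compartments, centre (x, y) and inner size x by y, mm: staining jar (40, -35), 88 by 96; large dropper bottle (40, 51), 88 by 64; slide box (-47, 27), 74 by 112; small dropper bottle (-47, -59), 74 by 48.
- slide_box: Closed grey plastic slide box lying flat, with a paper label on top, 52 mm (its x) by 84 mm (its y) by 36 mm high, 90 g. Origin: centre of its underside; z up. Either way round is good.
- staining_jar: Square upright white plastic staining jar with ribbed walls and a flat square lid fixed on it, 58 by 58 mm (sides along its x and y), 84 mm high, 160 g. Origin: centre of its underside; z up.
- dropper_large: Large round amber glass dropper bottle, black ribbed collar with a narrow grey rubber bulb on top. Body 46 mm in diameter, straight up to 52 mm; the collar (22 mm wide) from 60 to 70 mm, bulb (15 mm wide) to 86 mm. 110 g. Origin: centre of its underside; z up.
- dropper_small: Small round amber glass dropper bottle with the same collar and bulb. Body 30 mm in diameter, straight up to 42 mm; the collar (22 mm wide) from 50 to 60 mm, bulb (15 mm wide) to 76 mm. 45 g. Origin: centre of its underside; z up.
- screw_large: Does not belong: amber bottle with the body of the large dropper bottle (46 mm in diameter) but a flat black screw cap, 36 mm wide, 72 mm high in all, no bulb. Origin: centre of its underside; z up.
- screw_small: Does not belong: amber bottle with the body of the small dropper bottle (30 mm in diameter) but a flat black screw cap, 23 mm wide, 62 mm high in all, no bulb. Origin: centre of its underside; z up.
- specimen_pot: Does not belong: round white plastic specimen pot with a round screw lid, 58 mm in diameter, 72 mm high. Origin: centre of its underside; z up.

How it is judged:
By the outcome, as a careful person would: the job done as asked, in the order asked, and still so for the second after the job is handed in, with the robot touching nothing.
It also fails if it takes over 120 s, if anything falls off the work surface, if the arm or the gripper's body presses on something with over 40 N, if the wrist force passes 120 N, or if a joint passes its speed limit or range.

## Working session

There is one attempt and no reset: what is moved stays moved. The work goes in short steps, Python scripts to look and compute and a shell command to move; the robot and the scene stay as the last step left them, time stands still between calls to the robot, and variables do not carry over. Pictures are saved under pics/ and viewed, about 12 in all and at most 16, crops included, and the job is handed in when it is done.

```bash
mkdir -p pics; ls
python3 - <<'E'
from station import bot
import cv2,numpy as np
o=bot.get_obs(); print({k:np.round(v,3).tolist() for k,v in o.items()})
for n in ("scene","side","wrist"):
    p=bot.camera_params(n); print(n,{k:np.round(v,3).tolist() for k,v in p.items()})
a=bot.read_camera("scene");b=bot.read_camera("side")
cv2.imwrite("pics/scene0.png",a);cv2.imwrite("pics/side0.png",b)
for n in "tray slide_box staining_jar dropper_large dropper_small screw_large screw_small specimen_pot".split():
  for c in ("scene","side"):
    print(n,c,[(np.round(d["xy"]).tolist(),round(d["score"],2)) for d in bot.place_of(c,n)][:3],[(np.round(d["extent"]).tolist(),round(d["score"],2)) for d in bot.search_frame(c,n)][:2])
E
```

```text
pics
{'t': 0.0, 'q': [1.119, 0.478, 0.022, 1.556, -0.012, 1.109, -0.083], 'joint_vel': [-0.0, 0.001, -0.001, -0.001, -0.001, 0.0, -0.0], 'joint_torque': [-0.001, -59.645, 1.608, -28.121, 0.012, 0.009, -0.0], 'eef_pos': [0.227, -0.635, 0.23], 'tool_rot': [0.121, -0.121, 0.697, -0.696], 'contact_force': [-1.001, 1.021, 0.015], 'torque': [0.02, 0.018, 0.044], 'gripper_width': 1.002}
scene {'K': [[438.669, 0.0, 325.271], [0.0, 438.669, 191.552], [0.0, 0.0, 1.0]], 'k1': -0.092, 'R': [[0.362, 0.932, 0.002], [0.673, -0.26, -0.693], [-0.645, 0.252, -0.721]], 't': [-0.203, -0.305, 1.515]}
side {'K': [[381.357, 0.0, 313.901], [0.0, 381.357, 199.192], [0.0, 0.0, 1.0]], 'k1': -0.064, 'R': [[-0.855, -0.518, -0.016], [-0.314, 0.541, -0.78], [0.413, -0.662, -0.626]], 't': [0.451, 0.206, 0.713]}
wrist {'K': [[346.07, 0.0, 315.896], [0.0, 346.07, 200.615], [0.0, 0.0, 1.0]], 'k1': -0.043, 'hand_eye': [[-0.0, 0.949, 0.314, -0.08], [0.001, -0.314, 0.949, -0.142], [1.0, 0.001, -0.001, -0.0], [0.0, 0.0, 0.0, 1.0]]}
tray scene [([211.0, 219.0], 0.57)] [([161.0, 188.0, 254.0, 256.0], 0.63), ([432.0, 148.0, 
[... 706 characters left out ...]
0.9)]
dropper_small scene [([363.0, 238.0], 0.49)] [([358.0, 220.0, 370.0, 238.0], 0.51), ([295.0, 230.0, 315.0, 259.0], 0.27)]
dropper_small side [([256.0, 214.0], 0.84)] [([250.0, 190.0, 262.0, 218.0], 0.85)]
screw_large scene [([306.0, 252.0], 0.82)] [([294.0, 229.0, 318.0, 260.0], 0.79)]
screw_large side [([292.0, 182.0], 0.95)] [([286.0, 158.0, 303.0, 188.0], 0.88)]
screw_small scene [([446.0, 178.0], 0.64)] [([392.0, 168.0, 407.0, 189.0], 0.78)]
screw_small side [([254.0, 276.0], 0.65)] [([248.0, 256.0, 262.0, 287.0], 0.56)]
specimen_pot scene [([412.0, 146.0], 0.68)] [([405.0, 120.0, 420.0, 149.0], 0.94)]
specimen_pot side [([286.0, 367.0], 0.71)] [([262.0, 328.0, 298.0, 378.0], 0.7)]
```

View pics/scene0.png

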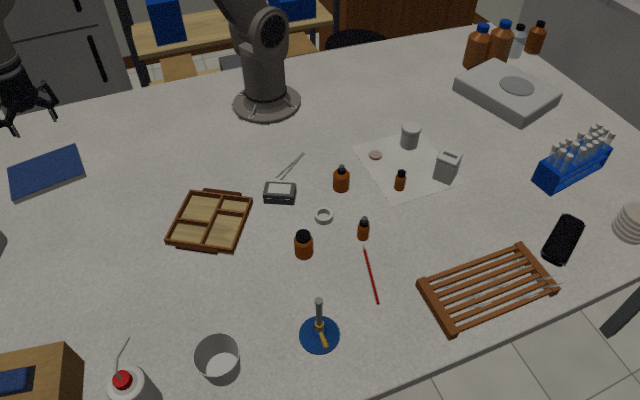

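View pics/side0.png

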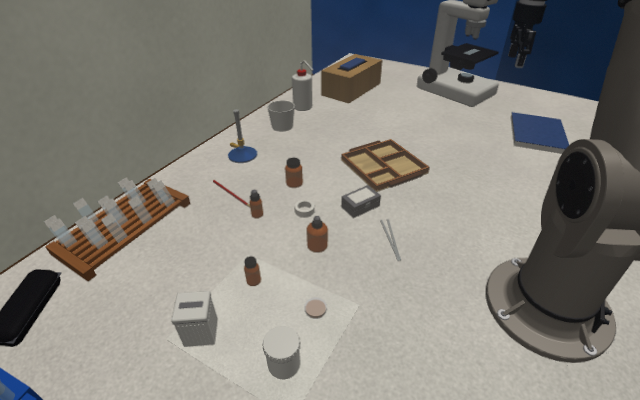

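Both views agree. The tray is empty, at scene (210,222). The box is at (280,192) and the jar at (447,167). The large dropper is at (341,180), the small dropper at (363,230). The screw bottles stand at (304,245) and (399,180), the pot at (411,136).

```bash
cat > h.py <<'E'
from station import bot
import cv2,numpy as np,time
from scipy.spatial.transform import Rotation as Ro
from scipy.optimize import least_squares
def rot(o): q=o["tool_rot"]; return Ro.from_quat([q[1],q[2],q[3],q[0]]).as_matrix()
def cam(n,o=None):
    p=bot.camera_params(n)
    if n!="wrist": return p["K"],p["k1"],np.array(p["R"]),np.array(p["t"])
    o=o or bot.get_obs(); T=np.eye(4);T[:3,:3]=rot(o);T[:3,3]=o["eef_pos"]
    E=np.linalg.inv(T@np.array(p["hand_eye"])); return p["K"],p["k1"],E[:3,:3],E[:3,3]
def proj(c,X):
    K,k,R,t=c; return cv2.projectPoints(np.array(X,float).reshape(-1,3),cv2.Rodrigues(R)[0],t,np.array(K),np.array([k,0,0,0.]))[0].reshape(-1,2)
def ray(c,uv):
    K,k,R,t=c; n=cv2.undistortPoints(np.array(uv,float).reshape(-1,1,2),np.array(K),np.array([k,0,0,0.])).reshape(-1,2)
    return -R.T@t,np.c_[n,np.ones(len(n))]@R
def onz(c,uv,z):
    C,d=ray(c,uv); return C+d*((z-C[2])/d[:,2])[:,None]
def look(name,file=None):
    o=bot.get_obs(); im=bot.read_camera(name)
    if file: cv2.imwrite("pics/"+file,im)
    return im,cam(name,o),o
E
python3 - <<'E'
from h import *
P={"slide_box":((281,198),(358,208)),"jar":((442,180),(203,332)),"dl":((340,188),(315,245)),"ds":((363,238),(256,214)),"sl":((306,252),(292,182)),"ss":((399,187),(253,281)),"pot":((410,146),(283,367)),"tray":((211,221),(383,165))}
for n,(a,b) in P.items(): print(n,onz(cam("scene"),[a],0).round(3)[0,:2],onz(cam("side"),[b],0).round(3)[0,:2])
t=onz(cam("scene"),[(201,190),(253,196),(238,253),(165,245)],0.022).round(3);print(t)
o=bot.get_obs();print(rot(o).round(3))
E
```

```text
slide_box [ 0.447 -0.086] [ 0.448 -0.081]
jar [0.546 0.367] [0.536 0.376]
dl [0.47 0.08] [0.474 0.083]
ds [0.655 0.066] [0.655 0.066]
sl [ 0.643 -0.083] [ 0.652 -0.09 ]
ss [0.526 0.237] [0.53  0.235]
pot [0.38  0.353] [0.373 0.355]
tray [ 0.46  -0.283] [ 0.47  -0.291]
[[ 0.359 -0.287  0.022]
 [ 0.433 -0.159  0.022]
 [ 0.603 -0.241  0.022]
 [ 0.516 -0.405  0.022]]
[[-0.941  0.     0.337]
 [-0.337  0.    -0.941]
 [-0.    -1.    -0.   ]]
```

```bash
R='{"linear":[-0.39,-0.04,-0.32],"dr":[0,0,0],"hand":1}'; python3 -m crank '[{"linear":[-0.39,-0.04,-0.32],"dr":[0,0,0],"hand":1},{"linear":[-0.39,-0.04,-0.32],"dr":[0,0,0],"hand":1},{"linear":[-0.39,-0.04,-0.32],"dr":[0,0,0],"hand":1},{"linear":[-0.39,-0.04,-0.32],"dr":[0,0,0],"hand":1},{"linear":[-0.39,-0.04,-0.32],"dr":[0,0,0],"hand":1},{"linear":[-0.39,-0.04,-0.32],"dr":[0,0,0],"hand":1},{"linear":[-0.39,-0.04,-0.32],"dr":[0,0,0],"hand":1},{"linear":[-0.39,-0.04,-0.32],"dr":[0,0,0],"hand":1},{"linear":[-0.39,-0.04,-0.32],"dr":[0,0,0],"hand":1},{"linear":[-0.39,-0.04,-0.32],"dr":[0,0,0],"hand":1}]'
python3 - <<'E'
from h import *
o=bot.get_obs();print(o["eef_pos"],o["joint_vel"])
E
```

```text
t: 2.53
eef_pos: [0.4417, -0.2774, 0.2648]
tool_rot: [-0.121, 0.121, -0.696, 0.697]
contact_force: [1.6, -0.5, 1.0]
gripper_width: 0.998
[ 0.44171536 -0.27744662  0.26478875] [-0.66640978 -0.05820889 -0.32955373 -0.01640296  0.06162689  0.07911681
 -1.00962895]
```

```bash
python3 -m crank '[{"linear":[-0.03,0,-0.025],"dr":[0,0,0],"hand":1},{"linear":[-0.05,-0.005,-0.04],"dr":[0,0,0],"hand":1},{"linear":[-0.05,-0.005,-0.04],"dr":[0,0,0],"hand":1},{"linear":[-0.05,-0.005,-0.04],"dr":[0,0,0],"hand":1}]'
python3 - <<'E'
from h import *
im,c,o=look("wrist","w1.png"); np.save("w1c.npy",np.array([c[2].tolist(),np.diag(c[3]).tolist()]))
print(o["eef_pos"],np.abs(o["joint_vel"]).max())
for n in ("tray","slide_box"):
  for d in bot.cut_out("wrist",n)[:2]:
    np.save(n+"_m.npy",d["pixels"]) if d is not None else 0
    print(n,d["score"],d["extent"],d["pixels"].sum())
E
```

```text
t: 2.87
eef_pos: [0.4757, -0.2233, 0.2697]
tool_rot: [-0.123, 0.122, -0.696, 0.697]
contact_force: [0.1, -0.7, -0.4]
gripper_width: 0.998
[ 0.47565059 -0.22325679  0.26965926] 0.051041528006946994
tray 0.86 [255.9, 71.9, 465.0, 280.9] 24944
tray 0.23 [0.0, 50.8, 83.2, 97.2] 3030
```

View pics/w1.png

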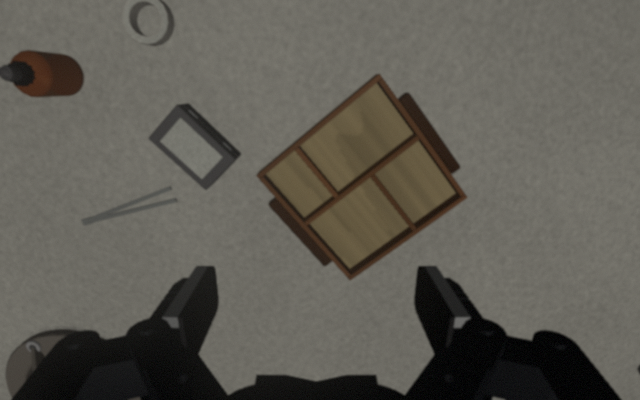

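The picture shows the tray's four compartments, with wall corners at about (378,74), (466,197), (349,278) and (258,176). The narrow compartment is at (301,182), the long one at (357,135), the jar's at (360,225) and the large dropper's at (414,180). The box is at (195,147).

```bash
cat >> h.py <<'E'
def rect(x,y,a,w,h,z):
    s=np.array([[1,1],[-1,1],[-1,-1],[1,-1]])*[w/2,h/2]; c,n=np.cos(a),np.sin(a)
    return np.c_[s@np.array([[c,n],[-n,c]])+[x,y],np.full(4,z)]
def fitp(c,uv,mod,x0):
    """mod: local xyz model points, uv pixels; returns x,y,yaw"""
    mod=np.array(mod,float);uv=np.array(uv,float)
    def W(p): cc,s=np.cos(p[2]),np.sin(p[2]); return np.c_[mod[:,:2]@np.array([[cc,s],[-s,cc]])+p[:2],mod[:,2]]
    r=least_squares(lambda p:(proj(c,W(p))-uv).ravel(),x0); return r.x,np.sqrt((r.fun**2).mean()),W(r.x)
E
python3 - <<'E'
from h import *
im=cv2.imread("pics/w1.png"); c=cam("wrist")
uv=[(378,74),(466,197),(349,278),(258,176)]
uv=cv2.cornerSubPix(cv2.cvtColor(im,6),np.array(uv,np.float32).reshape(-1,1,2),(5,5),(-1,-1),(3,50,.01)).reshape(-1,2);print(uv.round(1))
w=onz(c,uv,.022);print(w.round(4),np.linalg.norm(w-np.roll(w,1,0),axis=1).round(4))
mod=[(-.09,.089,.022),(.09,.089,.022),(.09,-.089,.022),(-.09,-.089,.022)]
d=w[1]-w[0]
p,e,W=fitp(c,uv,mod,[*w.mean(0)[:2],np.arctan2(d[1],d[0])]);print("tray",p.round(4),np.degrees(p[2]),e)
big=cv2.resize(im[40:300,60:480],None,fx=1.9,fy=1.9,interpolation=cv2.INTER_CUBIC)
big=cv2.convertScaleAbs(big,alpha=2)
M=[]
for (x,y,a,b) in [(40,-35,88,96),(40,51,88,64),(-47,27,74,112),(-47,-59,74,48),(0,0,180,178)]:
    r=rect(x/1e3,y/1e3,0,a/1e3,b/1e3,.022);cc,s=np.cos(p[2]),np.sin(p[2]);r[:,:2]=r[:,:2]@np.array([[cc,s],[-s,cc]])+p[:2]
    cv2.polylines(big,[((proj(c,r)-[60,40])*1.9).astype(int)],True,(0,255,0),1)
cv2.imwrite("pics/c1.png",big)
# box candidates
m=cv2.inRange(im,(0,0,0),(200,200,200))
g=cv2.cvtColor(im,6)[90:205,135:255];print(g[::8,::8])
E
```

```text
[[378.1  72.8]
 [466.8 196.7]
 [349.3 279.9]
 [255.8 174.5]]
[[ 0.5846 -0.2566  0.022 ]
 [ 0.4925 -0.4099  0.022 ]
 [ 0.3409 -0.3187  0.022 ]
 [ 0.4344 -0.1661  0.022 ]] [0.1754 0.1788 0.1769 0.1789]
tray [ 0.4629 -0.2879 -2.1143] -121.13911238491016 0.7150065622765487
[[109 109 107 109 106 106 109 109 105 109 109 115 110 112 114]
 [108 110 107 111 111 111 112 108 113 106 111 112 114 110 110]
 [107 109 112 110 107  80  37  68 110 107 108 111 113 109 108]
 [108 109 107 110 100  60  59  51  55 110 109 112 111 111 115]
 [110 108 110 107  60  80 112  60  38  47 107 111 109 108 110]
 [110 107 110  59  66 117 113 112  59  35  46 108 107 108 111]
 [110 110  58  58 116 113 118 116 118  61  39  40 110 112 109]
 [107 110 112  60 112 117 115 119 117 117  60  40  37 109 109]
 [110 114 112 109  65 102 117 112 118 117 115  62  40  49 109]
 [114 107 114 108 106  73  96 119 116 117 115  60  58 110 111]
 [110 107 116 107 110 109  85  83 116 114  58  58 106 109 109]
 [108 110 115 112 111 117 112 100  70  60  57 105 110 108 109]
 [108 108 112 110 100 110 111 111 102  58 108 109 107 110 109]
 [107 105  86  97 108 109 110 112 110 111 112 107 108 111 107]
 [ 86 109 104  85  85  97 107 113 111 107 107 110 107 108 112]]
```

View pics/c1.png

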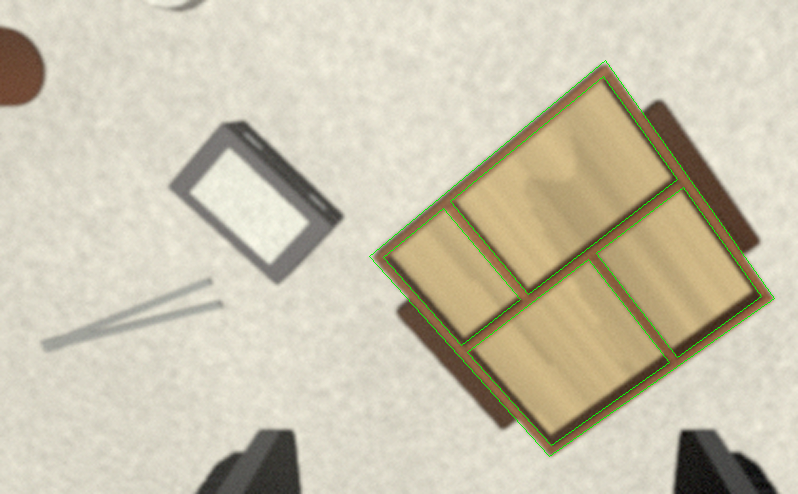

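Run:
```python
from h import *
c=cam("wrist"); 
uv=np.array([(224,124),(333,226),(278,284),(169,187)])/1.9+[60,40]
w=onz(c,uv,.036);print(w.round(4),np.linalg.norm(w-np.roll(w,1,0),axis=1).round(4))
best=None
for s in(1,-1):
  mod=[(.026*s,-.042,.036),(.026*s,.042,.036),(-.026*s,.042,.036),(-.026*s,-.042,.036)]
  d=w[1]-w[0]
  p,e,W=fitp(c,uv,mod,[*w.mean(0)[:2],np.arctan2(-d[0],d[1])])
  print("box",p.round(4),np.degrees(p[2]),e)
o=bot.get_obs();R=rot(o);print(R.round(3),o["eef_pos"],np.degrees(np.arctan2(R[1,2],R[0,2])),o["q"].round(2))
```

```text
[[ 0.4832 -0.0679  0.036 ]
 [ 0.4478 -0.1409  0.036 ]
 [ 0.4029 -0.1191  0.036 ]
 [ 0.4383 -0.0454  0.036 ]] [0.0501 0.0811 0.0499 0.0818]
box [ 0.4412 -0.0931  2.6855] 153.87031737168806 31.039576441451317
box [ 0.4429 -0.0934  2.6896] 154.10538754919625 1.0587236629773293
[[-0.942 -0.001  0.335]
 [-0.335 -0.001 -0.942]
 [ 0.001 -1.     0.   ]] [ 0.47374429 -0.22622336  0.26907572] -70.44131743243415 [ 0.51  0.21 -0.21  1.86  0.05  1.09 -0.95]
```

```bash
python3 -m crank '[{"linear":[-0.015,0.1,-0.136],"dr":[0,-44.5,0],"hand":1},{"linear":[-0.015,0.1,-0.136],"dr":[0,-44.5,0],"hand":1},{"linear":[-0.015,0.1,-0.136],"dr":[0,-44.5,0],"hand":1},{"linear":[-0.015,0.1,-0.136],"dr":[0,-44.5,0],"hand":1},{"linear":[-0.015,0.1,-0.136],"dr":[0,-44.5,0],"hand":1},{"linear":[-0.015,0.1,-0.136],"dr":[0,-44.5,0],"hand":1},{"linear":[-0.015,0.1,-0.136],"dr":[0,-44.5,0],"hand":1},{"linear":[-0.015,0.1,-0.136],"dr":[0,-44.5,0],"hand":1},{"linear":[-0.015,0.1,-0.136],"dr":[0,-44.5,0],"hand":1}]'
python3 - <<'E'
from h import *
im,c,o=look("wrist"); R=rot(o)
print(o["eef_pos"],np.degrees(np.arctan2(R[1,2],R[0,2])),np.abs(o["joint_vel"]).max())
r=rect(.4429,-.0934,np.radians(154.1),.052,.084,.036)
im=cv2.convertScaleAbs(im,alpha=1.8);cv2.polylines(im,[proj(c,r).astype(int)],True,(0,255,0),1);cv2.imwrite("pics/w2.png",im)
E
```

```text
t: 3.77
eef_pos: [0.4426, -0.0929, 0.1692]
tool_rot: [-0.374, 0.375, -0.6, 0.6]
contact_force: [0.1, -0.2, 0.0]
gripper_width: 1.001
[ 0.4426095  -0.09291187  0.16915795] -26.028188333682383 0.00775040362332706
```

View pics/w2.png

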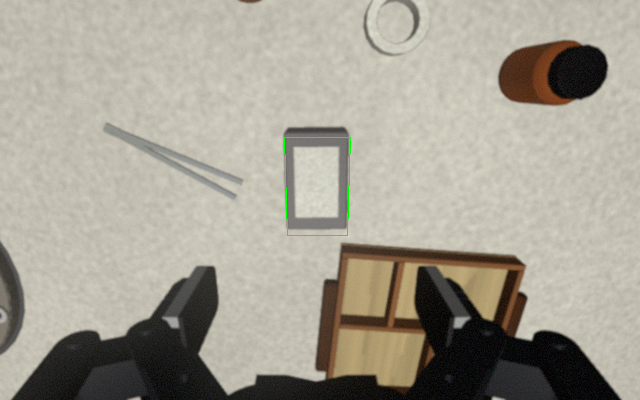

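The overlay is centred on the box sideways and about 3 px low lengthwise; I shift 3 mm, then descend and grip.

```bash
python3 -m crank '[{"linear":[-0.003,0.04,0],"dr":[0,0,0],"hand":1},{"linear":[-0.003,0.08,0],"dr":[0,0,0],"hand":1},{"linear":[-0.003,0.12,0],"dr":[0,0,0],"hand":1},{"linear":[-0.003,0.14,0],"dr":[0,0,0],"hand":1},{"linear":[-0.003,0.157,0],"dr":[0,0,0],"hand":1},{"linear":[-0.003,0.157,0],"dr":[0,0,0],"hand":1}]' 40
python3 -m crank '[{"linear":[0,0,0],"dr":[0,0,0],"hand":-1},{"linear":[0,0,0],"dr":[0,0,0],"hand":-1},{"linear":[0,0,0],"dr":[0,0,0],"hand":-1},{"linear":[0,0,0],"dr":[0,0,0],"hand":-1},{"linear":[0,0,0],"dr":[0,0,0],"hand":-1},{"linear":[0,0,0],"dr":[0,0,0],"hand":-1},{"linear":[0,0,0],"dr":[0,0,0],"hand":-1},{"linear":[0,0,0],"dr":[0,0,0],"hand":-1}]'
```

```text
t: 4.32
eef_pos: [0.442, -0.0891, 0.0095]
tool_rot: [0.374, -0.377, 0.6, -0.598]
contact_force: [-0.1, -0.3, 0.3]
gripper_width: 1.001
t: 4.98
eef_pos: [0.4455, -0.0893, 0.0137]
tool_rot: [-0.376, 0.375, -0.598, 0.6]
contact_force: [0.5, -0.6, 8.1]
gripper_width: 0.6
```

```bash
python3 -m crank '[{"linear":[0,-0.02,0],"dr":[0,0,0],"hand":-1},{"linear":[0,-0.05,0],"dr":[0,0,0],"hand":-1},{"linear":[0,-0.09,0],"dr":[0,0,0],"hand":-1},{"linear":[0,-0.12,0],"dr":[0,0,0],"hand":-1},{"linear":[0,-0.12,0],"dr":[0,0,0],"hand":-1},{"linear":[0,-0.12,0],"dr":[0,0,0],"hand":-1}]'
cat >> h.py <<'E'
TR=(.4629,-.2879,np.radians(-121.139))
def tray(x,y):
    c,s=np.cos(TR[2]),np.sin(TR[2]); return np.array([TR[0]+c*x-s*y,TR[1]+s*x+c*y])
def go(xy,z,yaw):
    """shift in tool axes and turn to get TCP to xy,z with tool z at yaw (mod 180)"""
    P=[];Rs=[]
    o=bot.get_obs();R=rot(o);y0=np.degrees(np.arctan2(R[1,2],R[0,2]))
    d=R.T@(np.array([*xy,z])-o["eef_pos"])
    print("at",o["eef_pos"].round(4),"yaw",y0.round(2),"q7",o["q"][6].round(2),"w",(o["gripper_width"]*85).round(1),"F",o["contact_force"].round(1))
    print("linear",d.round(4),"dr_y",[(-(((yaw-y0+k)+180)%360-180)).round(2) for k in (0,180)], "tilt",np.degrees(np.arccos(-R[2,1])).round(2))
E
python3 - <<'E'
from h import *
im,c,o=look("wrist","w3.png")
go(tray(-.047,.027),.06,-121.14)
go(tray(-.047,.027),.06,-121.14)
E
```

```text
t: 5.48
eef_pos: [0.4456, -0.0894, 0.1346]
tool_rot: [-0.377, 0.374, -0.598, 0.601]
contact_force: [-1.0, 0.6, -1.4]
gripper_width: 0.597Traceback (most recent call last):
  File "<stdin>", line 3, in <module>
  File "h.py", line 38, in go
    print("at",o["eef_pos"].round(4),"yaw",y0.round(2),"q7",o["q"][6].round(2),"w",(o["gripper_width"]*85).round(1),"F",o["contact_force"].round(1))
                                                                                   ^^^^^^^^^^^^^^^^^^^^^^^^^^^^^
AttributeError: 'float' object has no attribute 'round'
```

View pics/w3.png

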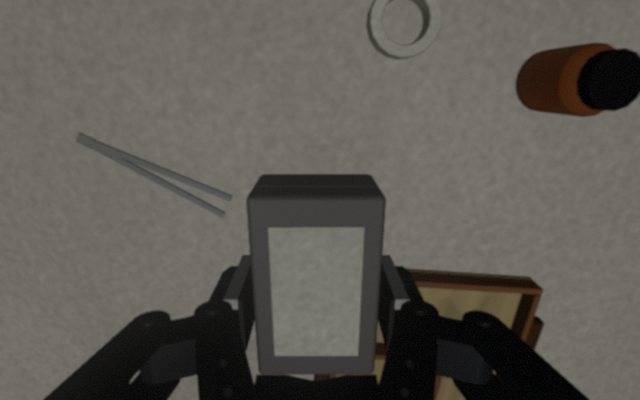

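The box is held square between the fingers, top-face corners at about (249,199), (384,198), (374,374), (258,375).

```bash
sed -i 's/(o\["gripper_width"\]\*85).round(1)/round(o["gripper_width"]*85,1)/' h.py
python3 - <<'E'
from h import *
p=bot.camera_params("wrist");E=np.linalg.inv(p["hand_eye"]);c=(p["K"],p["k1"],E[:3,:3],E[:3,3])
uv=np.array([(249,199),(384,198),(374,374),(258,375)],float)
mod=np.array([(-.042,0,-.026),(-.042,0,.026),(.042,0,.026),(.042,0,-.026)])
f=lambda v:(proj(c,Ro.from_rotvec([v[4],v[3],v[5]]).apply(mod)+v[:3])-uv).ravel()
r=least_squares(f,[0,-.024,0,0,0,0]);print(r.x.round(4),r.cost)
g=lambda v:f([v[0],-.024,v[1],v[2],0,0]);r=least_squares(g,[0,0,0]);print(r.x.round(4),r.cost)
go(tray(-.047,.027),.06,-121.14)
E
```

```text
[ 0.0024 -0.0172 -0.0002  0.0015 -0.0172 -0.0305] 1.6708018045177333
[-0.001  -0.0002 -0.001 ] 49.428520369038196
at [ 0.4444 -0.0893  0.1331] yaw -25.84 q7 -0.55 w 50.6 F [ 0.   0.6 -1.4]
linear [0.1264 0.0734 0.1342] dr_y [np.float64(95.3), np.float64(-84.7)] tilt 0.13
```

```bash
python3 -m crank '[{"linear":[0.03,0,0.03],"dr":[0,-7,0],"hand":-1},{"linear":[0.05,0,0.05],"dr":[0,-14,0],"hand":-1},{"linear":[0.07,0,0.07],"dr":[0,-21,0],"hand":-1},{"linear":[0.09,0,0.095],"dr":[0,-28,0],"hand":-1},{"linear":[0.11,0.01,0.115],"dr":[0,-35,0],"hand":-1},{"linear":[0.126,0.02,0.134],"dr":[0,-42,0],"hand":-1},{"linear":[0.126,0.03,0.134],"dr":[0,-49,0],"hand":-1},{"linear":[0.126,0.03,0.134],"dr":[0,-56,0],"hand":-1},{"linear":[0.126,0.03,0.134],"dr":[0,-63,0],"hand":-1},{"linear":[0.126,0.03,0.134],"dr":[0,-70,0],"hand":-1}]'
python3 -m crank '[{"linear":[0,0,0],"dr":[0,-7,0],"hand":-1},{"linear":[0,0,0],"dr":[0,-14.7,0],"hand":-1},{"linear":[0,0,0],"dr":[0,-14.7,0],"hand":-1},{"linear":[0,0,0],"dr":[0,-14.7,0],"hand":-1}]'
python3 - <<'E'
from h import *
im,c,o=look("wrist")
go(tray(-.047,.027),.060,58.86)
im=cv2.convertScaleAbs(im,alpha=1.8)
for z in(.022,):
  r=np.array([[*tray(x,y),z] for x,y in [(-.01,-.029),(-.084,-.029),(-.084,.083),(-.01,.083)]])
  cv2.polylines(im,[proj(c,r).astype(int)],True,(0,255,0),1)
cv2.imwrite("pics/w4.png",im)
E
```

```text
t: 6.37
eef_pos: [0.5087, -0.2602, 0.1001]
tool_rot: [0.652, -0.652, 0.275, -0.272]
contact_force: [0.8, 0.7, -0.7]
gripper_width: 0.6
t: 6.7
eef_pos: [0.5091, -0.2603, 0.1009]
tool_rot: [0.681, -0.681, 0.191, -0.19]
contact_force: [-0.3, 0.4, -0.7]
gripper_width: 0.598
at [ 0.5093 -0.2604  0.1012] yaw 58.69 q7 1.02 w 51.2 F [-0.  -0.4 -0.5]
linear [ 0.0016  0.0412 -0.0005] dr_y [np.float64(-0.17), np.float64(179.83)] tilt 0.11
```

View pics/w4.png

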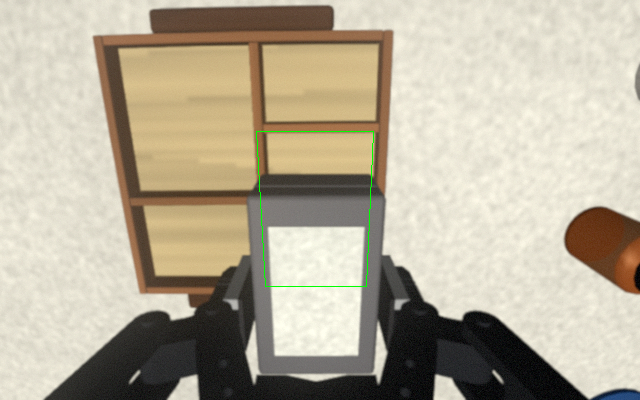

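The near view shows the compartment about 5 px (3 mm) to the right of my tray estimate. I refit the tray from its corners here, (94,37), (393,31), (143,292).

Run:
```python
from h import *
im,c,o=look("wrist","w4b.png")
g=cv2.cvtColor(im,6)
uv=cv2.cornerSubPix(g,np.array([(94,37),(393,31),(143,292)],np.float32).reshape(-1,1,2),(5,5),(-1,-1),(3,50,.01)).reshape(-1,2);print(uv)
mod=[(.09,-.089,.022),(-.09,-.089,.022),(.09,.089,.022)]
for u in (uv,[(94,37),(393,31),(143,292)]):
  p,e,W=fitp(c,u,mod,TR);print(p.round(4),np.degrees(p[2]),e)
TR=tuple(p) 
import h; h.TR=TR
go(tray(-.047,.027),.060,np.degrees(p[2])+180)
```

```text
[[ 92.293785  35.525387]
 [392.36853   29.399038]
 [139.7253   292.26572 ]]
[ 0.466  -0.2852 -2.1078] -120.76611698606705 1.1929714638418765
[ 0.4672 -0.2845 -2.1049] -120.60365893978955 1.9749136063059864
at [ 0.5095 -0.2605  0.1015] yaw 58.71 q7 1.02 w 51.4 F [ 0.6  0.5 -0.9]
linear [0.0028 0.0415 0.0048] dr_y [np.float64(-0.69), np.float64(179.31)] tilt 0.08
```

```bash
sed -i 's/^TR=.*/TR=(.466,-.2855,np.radians(-120.9))/' h.py
python3 -m crank '[{"linear":[0.002,0.02,0.0035],"dr":[0,-0.4,0],"hand":-1},{"linear":[0.002,0.04,0.0035],"dr":[0,-0.4,0],"hand":-1},{"linear":[0.002,0.06,0.0035],"dr":[0,-0.4,0],"hand":-1},{"linear":[0.002,0.072,0.0035],"dr":[0,-0.4,0],"hand":-1},{"linear":[0.002,0.078,0.0035],"dr":[0,-0.4,0],"hand":-1},{"linear":[0.002,0.081,0.0035],"dr":[0,-0.4,0],"hand":-1},{"linear":[0.002,0.081,0.0035],"dr":[0,-0.4,0],"hand":-1}]'
python3 - <<'E'
from h import *
F=[bot.read_camera("scene") is None or bot.get_obs() for _ in range(3)]
for o in F: print(o["contact_force"].round(1),o["eef_pos"].round(4))
E
```

```text
t: 7.38
eef_pos: [0.5136, -0.2586, 0.0211]
tool_rot: [0.682, -0.682, 0.187, -0.187]
contact_force: [-0.1, -0.7, -1.1]
gripper_width: 0.602
[ 1.1  0.1 -0.5] [ 0.514  -0.2588  0.0217]
[-0.6  0.5  0. ] [ 0.5142 -0.2589  0.0221]
[-0.3 -0.6 -0. ] [ 0.5143 -0.259   0.0222]
```

```bash
python3 -m crank '[{"linear":[0,0.002,0],"dr":[0,0,0],"hand":-1},{"linear":[0,0.003,0],"dr":[0,0,0],"hand":-1},{"linear":[0,0.003,0],"dr":[0,0,0],"hand":-1}]'
python3 -m crank '[{"linear":[0,0.001,0],"dr":[0,0,0],"hand":-1},{"linear":[0,0.0015,0],"dr":[0,0,0],"hand":-1},{"linear":[0,0.0015,0],"dr":[0,0,0],"hand":-1}]'
python3 -m crank '[{"linear":[0,0.001,0],"dr":[0,0,0],"hand":-1},{"linear":[0,0.0015,0],"dr":[0,0,0],"hand":-1},{"linear":[0,0.0015,0],"dr":[0,0,0],"hand":-1}]'
```

```text
t: 7.78
eef_pos: [0.5135, -0.2588, 0.0184]
tool_rot: [-0.682, 0.682, -0.187, 0.187]
contact_force: [0.5, -0.1, -1.6]
gripper_width: 0.596
t: 8.03
eef_pos: [0.5137, -0.2589, 0.0178]
tool_rot: [-0.682, 0.682, -0.187, 0.187]
contact_force: [-4.0, 0.6, 9.1]
gripper_width: 0.598
t: 8.28
eef_pos: [0.5137, -0.2589, 0.0177]
tool_rot: [-0.681, 0.682, -0.187, 0.187]
contact_force: [-9.1, 2.8, 24.2]
gripper_width: 0.604
```

```bash
python3 -m crank '[{"linear":[0,-0.0015,0],"dr":[0,0,0],"hand":-1},{"linear":[0,-0.002,0],"dr":[0,0,0],"hand":0.5},{"linear":[0,-0.002,0],"dr":[0,0,0],"hand":0.5},{"linear":[0,-0.002,0],"dr":[0,0,0],"hand":0.5},{"linear":[0,-0.002,0],"dr":[0,0,0],"hand":0.5},{"linear":[0,-0.002,0],"dr":[0,0,0],"hand":0.5}]'
python3 -m crank '[{"linear":[0,-0.03,0],"dr":[0,0,0],"hand":0.5},{"linear":[0,-0.07,0],"dr":[0,0,0],"hand":0.7},{"linear":[-0.03,-0.11,0],"dr":[0,0,0],"hand":1},{"linear":[-0.03,-0.15,0],"dr":[0,0,0],"hand":1},{"linear":[-0.03,-0.15,0],"dr":[0,0,0],"hand":1},{"linear":[-0.03,-0.15,0],"dr":[0,0,0],"hand":1}]'
python3 - <<'E'
from h import *
im,c,o=look("wrist")
go(tray(-.047,.027),.060,58.86)
im=cv2.convertScaleAbs(im,alpha=1.8)
for x,y,a,b in [(40,-35,88,96),(40,51,88,64),(-47,27,74,112),(-47,-59,74,48)]:
  r=np.array([[*tray((x+i*a/2)/1e3,(y+j*b/2)/1e3),.022] for i,j in [(1,1),(-1,1),(-1,-1),(1,-1)]])
  cv2.polylines(im,[proj(c,r).astype(int)],True,(0,255,0),1)
cv2.imwrite("pics/w5.png",im)
E
```

```text
t: 8.78
eef_pos: [0.5135, -0.2586, 0.0169]
tool_rot: [0.682, -0.682, 0.187, -0.187]
contact_force: [0.4, -0.5, 0.9]
gripper_width: 0.752
t: 9.28
eef_pos: [0.4894, -0.2439, 0.1703]
tool_rot: [-0.681, 0.682, -0.185, 0.189]
contact_force: [0.1, -0.1, -0.4]
gripper_width: 1.002
at [ 0.4882 -0.2439  0.1682] yaw 59.28 q7 1.08 w 85.1 F [-0.5  0.2 -0.2]
linear [ 0.0291  0.1083 -0.0002] dr_y [np.float64(0.42), np.float64(-179.58)] tilt 0.15
```

View pics/w5.png

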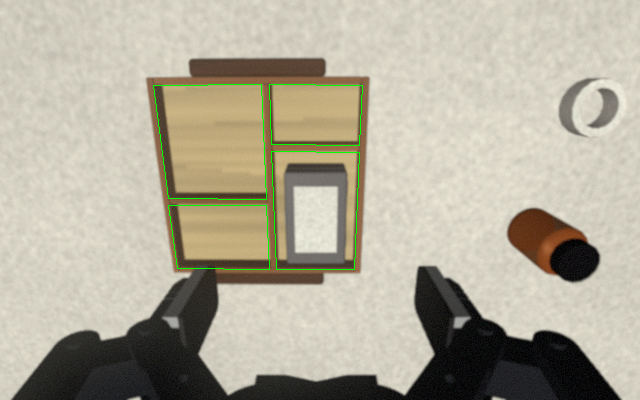

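Tray overlay fits to a pixel, and the box lies flat inside its compartment (315,215). Next, the jar.

```bash
python3 -m crank '[{"linear":[-0.276,-0.03,0.527],"dr":[0,0,0],"hand":1},{"linear":[-0.276,-0.03,0.527],"dr":[0,0,0],"hand":1},{"linear":[-0.276,-0.03,0.527],"dr":[0,0,0],"hand":1},{"linear":[-0.276,-0.03,0.527],"dr":[0,0,0],"hand":1},{"linear":[-0.276,-0.03,0.527],"dr":[0,0,0],"hand":1},{"linear":[-0.276,-0.03,0.527],"dr":[0,0,0],"hand":1},{"linear":[-0.276,-0.03,0.527],"dr":[0,0,0],"hand":1},{"linear":[-0.276,-0.03,0.527],"dr":[0,0,0],"hand":1},{"linear":[-0.276,-0.03,0.527],"dr":[0,0,0],"hand":1},{"linear":[-0.276,-0.03,0.527],"dr":[0,0,0],"hand":1}]'
python3 -c "
from h import *
go((.52,.35),.2,59)"
```

```text
t: 10.17
eef_pos: [0.509, 0.1735, 0.1862]
tool_rot: [-0.681, 0.682, -0.188, 0.186]
contact_force: [1.1, -0.9, 0.9]
gripper_width: 1.002
at [0.509  0.1735 0.1862] yaw 59.28 q7 0.26 w 85.2 F [ 1.1 -0.9  0.9]
linear [-0.0808 -0.0139  0.1573] dr_y [np.float64(0.28), np.float64(-179.72)] tilt 0.19
```

```bash
python3 -m crank '[{"linear":[-0.074,-0.014,0.147],"dr":[0,0,0],"hand":1},{"linear":[-0.074,-0.014,0.147],"dr":[0,0,0],"hand":1},{"linear":[-0.074,-0.014,0.147],"dr":[0,0,0],"hand":1},{"linear":[-0.074,-0.014,0.147],"dr":[0,0,0],"hand":1},{"linear":[-0.074,-0.014,0.147],"dr":[0,0,0],"hand":1},{"linear":[-0.074,-0.014,0.147],"dr":[0,0,0],"hand":1},{"linear":[-0.074,-0.014,0.147],"dr":[0,0,0],"hand":1}]'
python3 - <<'E'
from h import *
im,c,o=look("wrist","w6r.png");print(o["eef_pos"],np.abs(o["joint_vel"]).max())
cv2.imwrite("pics/w6.png",cv2.convertScaleAbs(im,alpha=1.6))
E
```

```text
t: 10.75
eef_pos: [0.5209, 0.3355, 0.1999]
tool_rot: [-0.681, 0.683, -0.188, 0.186]
contact_force: [0.6, -0.2, -0.2]
gripper_width: 0.996
[0.52086662 0.3355225  0.19986231] 0.035330553189540995
```

View pics/w6.png

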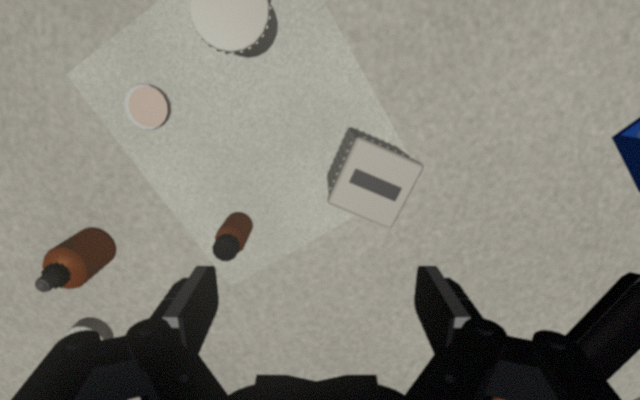

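The jar's lid corners are at about (359,136), (424,166), (390,227), (329,200). The small screw bottle stands at (233,235), about 10 cm from the jar. The large dropper is at (80,258).

Run:
```python
from h import *
im=cv2.imread("pics/w6r.png");c=cam("wrist")
uv=cv2.cornerSubPix(cv2.cvtColor(im,6),np.array([(359,136),(424,166),(390,227),(329,200)],np.float32).reshape(-1,1,2),(4,4),(-1,-1),(3,50,.01)).reshape(-1,2);print(uv.round(1).tolist())
w=onz(c,uv,.084);print(w.round(4).tolist(),np.linalg.norm(w-np.roll(w,1,0),axis=1).round(4))
d=w[1]-w[0];a=.029
p,e,W=fitp(c,uv,[(-a,-a,.084),(a,-a,.084),(a,a,.084),(-a,a,.084)],[*w.mean(0)[:2],np.arctan2(d[1],d[0])])
p2,e2,W=fitp(c,uv,[(-a,a,.084),(a,a,.084),(a,-a,.084),(-a,-a,.084)],[*w.mean(0)[:2],np.arctan2(d[1],d[0])])
print(p,np.degrees(p[2]),e,p2,np.degrees(p2[2]),e2)
for k in(0,90): go((p2 if e2<e else p)[:2],.16,np.degrees((p2 if e2<e else p)[2])+k)
print(bot.get_obs()["q"].round(2))
```

```text
[[357.1000061035156, 137.1999969482422], [423.20001220703125, 166.60000610351562], [389.70001220703125, 227.39999389648438], [327.29998779296875, 202.5]]
[[0.4976, 0.3836, 0.084], [0.5429, 0.4164, 0.084], [0.5745, 0.3716, 0.084], [0.5305, 0.3389, 0.084]] [0.0555 0.0559 0.0549 0.0548]
[0.53984008 0.37666803 2.40948922] 138.0535628568118 49.120348116743855 [0.53657398 0.37752653 0.62853651] 36.01248947722978 1.7301299144499027
at [0.5214 0.3345 0.2002] yaw 59.23 q7 0.01 w 85.0 F [0.2 0.2 0.2]
linear [-0.0089  0.0401  0.0448] dr_y [np.float64(23.21), np.float64(-156.79)] tilt 0.2
at [0.5214 0.3345 0.2002] yaw 59.23 q7 0.01 w 85.0 F [0.2 0.2 0.2]
linear [-0.0089  0.0401  0.0448] dr_y [np.float64(-66.79), np.float64(113.21)] tilt 0.2
[-0.09  0.54 -0.8   1.68  0.43  1.11  0.01]
```

```bash
python3 -m crank '[{"linear":[-0.009,0.01,0.025],"dr":[0,7,0],"hand":1},{"linear":[-0.009,0.03,0.045],"dr":[0,14,0],"hand":1},{"linear":[-0.009,0.05,0.045],"dr":[0,21,0],"hand":1},{"linear":[-0.009,0.06,0.045],"dr":[0,23.2,0],"hand":1},{"linear":[-0.009,0.06,0.045],"dr":[0,23.2,0],"hand":1},{"linear":[-0.009,0.06,0.045],"dr":[0,23.2,0],"hand":1}]'
python3 - <<'E'
from h import *
im,c,o=look("wrist"); go((.5366,.3775),.03,36)
im=cv2.convertScaleAbs(im,alpha=1.6);cv2.polylines(im,[proj(c,rect(.5366,.3775,np.radians(36),.058,.058,.084)).astype(int)],True,(0,255,0),1);cv2.imwrite("pics/w7.png",im)
E
```

```text
t: 11.3
eef_pos: [0.537, 0.3774, 0.1413]
tool_rot: [-0.629, 0.631, -0.321, 0.321]
contact_force: [-0.5, 0.4, -0.3]
gripper_width: 0.997
at [0.5373 0.3782 0.1424] yaw 36.09 q7 -0.42 w 84.9 F [-0.4  0.   0.4]
linear [ 1.000e-04  1.124e-01 -1.000e-03] dr_y [np.float64(0.09), np.float64(-179.91)] tilt 0.04
```

View pics/w7.png

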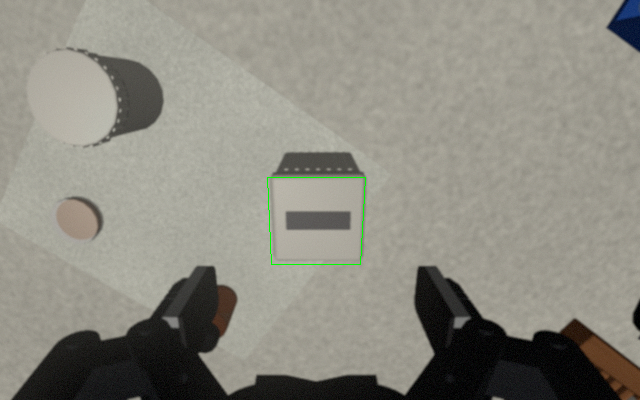

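The overlay sits on the lid, so the jar is centred and square. I descend and grip.

```bash
python3 -m crank '[{"linear":[0,0.03,0],"dr":[0,0,0],"hand":1},{"linear":[0,0.06,0],"dr":[0,0,0],"hand":1},{"linear":[0,0.09,0],"dr":[0,0,0],"hand":1},{"linear":[0,0.11,0],"dr":[0,0,0],"hand":1},{"linear":[0,0.11,0],"dr":[0,0,0],"hand":1},{"linear":[0,0.11,0],"dr":[0,0,0],"hand":1}]' 45
python3 -m crank '[{"linear":[0,0,0],"dr":[0,0,0],"hand":-1},{"linear":[0,0,0],"dr":[0,0,0],"hand":-1},{"linear":[0,0,0],"dr":[0,0,0],"hand":-1},{"linear":[0,0,0],"dr":[0,0,0],"hand":-1},{"linear":[0,0,0],"dr":[0,0,0],"hand":-1},{"linear":[0,0,0],"dr":[0,0,0],"hand":-1},{"linear":[0,0,0],"dr":[0,0,0],"hand":-1}]'
python3 -m crank '[{"linear":[0,-0.02,0],"dr":[0,0,0],"hand":-1},{"linear":[0,-0.05,0],"dr":[0,0,0],"hand":-1},{"linear":[0,-0.09,0],"dr":[0,0,0],"hand":-1},{"linear":[0,-0.13,0],"dr":[0,0,0],"hand":-1},{"linear":[0,-0.15,0],"dr":[0,0,0],"hand":-1},{"linear":[0,-0.15,0],"dr":[0,0,0],"hand":-1}]'
python3 - <<'E'
from h import *
bot.read_camera("scene")
go(tray(.04,-.035),.18,59.1)
print(tray(.04,-.035))
E
```

```text
t: 11.85
eef_pos: [0.537, 0.379, 0.0326]
tool_rot: [-0.63, 0.63, -0.321, 0.32]
contact_force: [-0.3, -0.6, 0.8]
gripper_width: 1.003
t: 12.43
eef_pos: [0.5376, 0.3803, 0.0347]
tool_rot: [0.631, -0.629, 0.32, -0.321]
contact_force: [-1.4, -1.5, 5.8]
gripper_width: 0.661
t: 12.93
eef_pos: [0.5389, 0.3825, 0.1897]
tool_rot: [0.634, -0.627, 0.319, -0.322]
contact_force: [0.9, 0.8, -0.6]
gripper_width: 0.661
at [0.538  0.3811 0.1865] yaw 36.1 q7 -0.4 w 56.2 F [-0.5 -0.5 -1.9]
linear [ 0.4796  0.003  -0.5014] dr_y [np.float64(-23.0), np.float64(157.0)] tilt 0.4
[ 0.41542608 -0.30184865]
```

```bash
python3 -m crank '[{"linear":[0.02,0,-0.02],"dr":[0,-3,0],"hand":-1},{"linear":[0.05,0,-0.05],"dr":[0,-6,0],"hand":-1},{"linear":[0.08,0,-0.08],"dr":[0,-10,0],"hand":-1},{"linear":[0.11,0,-0.11],"dr":[0,-14,0],"hand":-1},{"linear":[0.14,0,-0.14],"dr":[0,-18,0],"hand":-1},{"linear":[0.17,0,-0.17],"dr":[0,-23,0],"hand":-1},{"linear":[0.2,0,-0.2],"dr":[0,-23,0],"hand":-1},{"linear":[0.23,0,-0.23],"dr":[0,-23,0],"hand":-1},{"linear":[0.255,0,-0.26],"dr":[0,-23,0],"hand":-1},{"linear":[0.27,0,-0.28],"dr":[0,-23,0],"hand":-1}]'
python3 -c "
from h import *
go(tray(.04,-.035),.18,59.1)"
```

```text
t: 13.82
eef_pos: [0.4673, -0.0083, 0.181]
tool_rot: [-0.68, 0.682, -0.191, 0.189]
contact_force: [0.3, -0.4, -0.6]
gripper_width: 0.663
at [ 0.4673 -0.0083  0.181 ] yaw 58.88 q7 0.65 w 56.4 F [ 0.3 -0.4 -0.6]
linear [ 0.1073  0.0017 -0.2781] dr_y [np.float64(-0.22), np.float64(179.78)] tilt 0.2
```

```bash
python3 -m crank '[{"linear":[0.015,0,-0.035],"dr":[0,0,0],"hand":-1},{"linear":[0.03,0,-0.07],"dr":[0,0,0],"hand":-1},{"linear":[0.045,0,-0.105],"dr":[0,0,0],"hand":-1},{"linear":[0.06,0,-0.14],"dr":[0,0,0],"hand":-1},{"linear":[0.075,0,-0.175],"dr":[0,0,0],"hand":-1},{"linear":[0.09,0,-0.21],"dr":[0,0,0],"hand":-1},{"linear":[0.1,0,-0.245],"dr":[0,0,0],"hand":-1},{"linear":[0.105,0.01,-0.272],"dr":[0,0,0],"hand":-1},{"linear":[0.105,0.02,-0.272],"dr":[0,0,0],"hand":-1},{"linear":[0.105,0.03,-0.272],"dr":[0,0,0],"hand":-1}]'
python3 - <<'E'
from h import *
im,c,o=look("wrist")
go(tray(.04,-.035),.0385,59.1)
im=cv2.convertScaleAbs(im,alpha=1.8)
for x,y,a,b in [(40,-35,88,96),(-47,-59,74,48)]:
  r=np.array([[*tray((x+i*a/2)/1e3,(y+j*b/2)/1e3),.022] for i,j in [(1,1),(-1,1),(-1,-1),(1,-1)]])
  cv2.polylines(im,[proj(c,r).astype(int)],True,(0,255,0),1)
cv2.imwrite("pics/w8.png",im)
E
```

```text
t: 14.65
eef_pos: [0.418, -0.2923, 0.1507]
tool_rot: [0.681, -0.681, 0.19, -0.189]
contact_force: [-0.1, 0.9, -2.2]
gripper_width: 0.663
at [ 0.4177 -0.2901  0.149 ] yaw 59.03 q7 1.23 w 56.5 F [-0.1  0.8 -3.5]
linear [ 0.0046  0.1104 -0.0114] dr_y [np.float64(-0.07), np.float64(179.93)] tilt 0.27
```

View pics/w8.png

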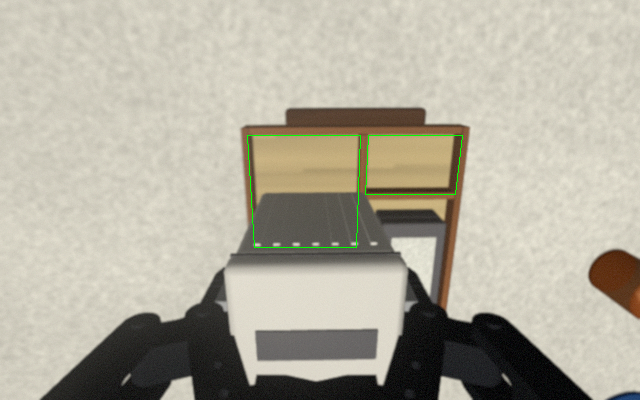

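```bash
python3 -m crank '[{"linear":[0.0045,0.01,-0.0115],"dr":[0,0,0],"hand":-1},{"linear":[0.0045,0.03,-0.0115],"dr":[0,0,0],"hand":-1},{"linear":[0.0045,0.05,-0.0115],"dr":[0,0,0],"hand":-1},{"linear":[0.0045,0.075,-0.0115],"dr":[0,0,0],"hand":-1},{"linear":[0.0045,0.095,-0.0115],"dr":[0,0,0],"hand":-1},{"linear":[0.0045,0.103,-0.0115],"dr":[0,0,0],"hand":-1},{"linear":[0.0045,0.105,-0.0115],"dr":[0,0,0],"hand":-1},{"linear":[0.0045,0.105,-0.0115],"dr":[0,0,0],"hand":-1},{"linear":[0.0045,0.105,-0.0115],"dr":[0,0,0],"hand":-1}]'
python3 -c "
from h import *
bot.read_camera('scene')
go(tray(.04,-.035),.0385,59.1)"
python3 -m crank '[{"linear":[0,0.001,0],"dr":[0,0,0],"hand":-1},{"linear":[0,0.002,0],"dr":[0,0,0],"hand":-1},{"linear":[0,0.002,0],"dr":[0,0,0],"hand":-1}]'
```

```text
t: 15.45
eef_pos: [0.4188, -0.3031, 0.0482]
tool_rot: [-0.682, 0.682, -0.188, 0.189]
contact_force: [0.5, -0.3, -1.1]
gripper_width: 0.664
at [ 0.4188 -0.3033  0.0484] yaw 59.12 q7 1.13 w 56.2 F [ 0.  -1.8 -1.1]
linear [-0.0037  0.0099 -0.0005] dr_y [np.float64(0.02), np.float64(-179.98)] tilt 0.12
t: 15.75
eef_pos: [0.418, -0.3033, 0.0457]
tool_rot: [-0.681, 0.682, -0.188, 0.189]
contact_force: [-0.4, 0.3, -0.3]
gripper_width: 0.664
```

```bash
python3 -m crank '[{"linear":[-0.003,0.003,0],"dr":[0,0,0],"hand":-1},{"linear":[-0.003,0.005,0],"dr":[0,0,0],"hand":-1},{"linear":[-0.003,0.005,0],"dr":[0,0,0],"hand":-1}]'
python3 -m crank '[{"linear":[0,0.001,0],"dr":[0,0,0],"hand":-1},{"linear":[0,0.002,0],"dr":[0,0,0],"hand":-1},{"linear":[0,0.002,0],"dr":[0,0,0],"hand":-1}]'
python3 -m crank '[{"linear":[0,0.001,0],"dr":[0,0,0],"hand":-1},{"linear":[0,0.0015,0],"dr":[0,0,0],"hand":-1},{"linear":[0,0.0015,0],"dr":[0,0,0],"hand":-1}]'
```

```text
t: 16.0
eef_pos: [0.4146, -0.3012, 0.0397]
tool_rot: [0.682, -0.682, 0.189, -0.188]
contact_force: [-0.6, 0.4, -0.9]
gripper_width: 0.667
t: 16.25
eef_pos: [0.4153, -0.3016, 0.0387]
tool_rot: [-0.681, 0.682, -0.188, 0.188]
contact_force: [-3.5, 1.1, 4.8]
gripper_width: 0.661
t: 16.5
eef_pos: [0.4154, -0.3019, 0.0385]
tool_rot: [-0.681, 0.682, -0.188, 0.189]
contact_force: [-6.6, 2.3, 21.1]
gripper_width: 0.664
```

```bash
python3 -m crank '[{"linear":[0,-0.0015,0],"dr":[0,0,0],"hand":-1},{"linear":[0,-0.002,0],"dr":[0,0,0],"hand":0.6},{"linear":[0,-0.002,0],"dr":[0,0,0],"hand":0.6},{"linear":[0,-0.002,0],"dr":[0,0,0],"hand":0.6},{"linear":[0,-0.002,0],"dr":[0,0,0],"hand":0.6},{"linear":[0,-0.002,0],"dr":[0,0,0],"hand":0.6}]'
python3 -m crank '[{"linear":[0,-0.02,0],"dr":[0,0,0],"hand":0.7},{"linear":[0,-0.06,0],"dr":[0,0,0],"hand":0.7},{"linear":[0,-0.1,0],"dr":[0,0,0],"hand":1},{"linear":[0,-0.14,0],"dr":[0,0,0],"hand":1},{"linear":[0,-0.14,0],"dr":[0,0,0],"hand":1},{"linear":[0,-0.14,0],"dr":[0,0,0],"hand":1}]'
python3 - <<'E'
from h import *
bot.read_camera("scene")
go((.46,.06),.2,59.1)
E
```

```text
t: 17.0
eef_pos: [0.4152, -0.3015, 0.0385]
tool_rot: [0.682, -0.681, 0.188, -0.188]
contact_force: [0.3, 0.7, -0.2]
gripper_width: 0.795
t: 17.5
eef_pos: [0.4167, -0.3024, 0.1811]
tool_rot: [-0.681, 0.682, -0.187, 0.19]
contact_force: [-0.3, -0.4, -0.7]
gripper_width: 1.0
at [ 0.4153 -0.3018  0.1793] yaw 59.07 q7 1.28 w 85.2 F [ 0.6  0.7 -0.3]
linear [-0.1476 -0.0211  0.3333] dr_y [np.float64(-0.03), np.float64(179.97)] tilt 0.09
```

```bash
python3 -m crank '[{"linear":[-0.015,-0.005,0.035],"dr":[0,0,0],"hand":1},{"linear":[-0.03,-0.01,0.07],"dr":[0,0,0],"hand":1},{"linear":[-0.045,-0.02,0.105],"dr":[0,0,0],"hand":1},{"linear":[-0.06,-0.02,0.14],"dr":[0,0,0],"hand":1},{"linear":[-0.07,-0.02,0.175],"dr":[0,0,0],"hand":1},{"linear":[-0.075,-0.02,0.21],"dr":[0,0,0],"hand":1},{"linear":[-0.08,-0.02,0.245],"dr":[0,0,0],"hand":1},{"linear":[-0.08,-0.02,0.28],"dr":[0,0,0],"hand":1},{"linear":[-0.08,-0.02,0.315],"dr":[0,0,0],"hand":1},{"linear":[-0.08,-0.02,0.33],"dr":[0,0,0],"hand":1}]'
python3 -m crank '[{"linear":[0,0,0],"dr":[0,0,0],"hand":1},{"linear":[0,0,0],"dr":[0,0,0],"hand":1},{"linear":[0,0,0],"dr":[0,0,0],"hand":1}]'
python3 - <<'E'
from h import *
im,c,o=look("wrist","w9r.png");print(o["eef_pos"],np.abs(o["joint_vel"]).max())
im=cv2.convertScaleAbs(im,alpha=1.6)
for n,x,y in (("dropper_large",.472,.082),("dropper_small",.655,.066)):
  print(proj(c,[[x,y,0],[x,y,.08]]).round().tolist(),[(np.round(d["xy"]).tolist(),round(d["score"],2)) for d in bot.place_of("wrist",n)],[(np.round(d["extent"]).tolist(),round(d["score"],2)) for d in bot.search_frame("wrist",n)])
cv2.imwrite("pics/w9.png",im)
E
```

```text
t: 18.38
eef_pos: [0.5167, 0.0276, 0.1975]
tool_rot: [0.683, -0.681, 0.187, -0.186]
contact_force: [0.6, 0.1, 0.9]
gripper_width: 0.995
t: 18.63
eef_pos: [0.5148, 0.0215, 0.1973]
tool_rot: [-0.681, 0.682, -0.19, 0.188]
contact_force: [0.5, 0.4, 0.1]
gripper_width: 1.002
[0.51484603 0.02151748 0.19732475] 0.02040513627759301
[[348.0, 102.0], [358.0, 106.0]] [([344.0, 98.0], 0.78)] [([322.0, 74.0, 380.0, 130.0], 0.62)]
[[417.0, 259.0], [442.0, 301.0]] [([414.0, 252.0], 0.87)] [([401.0, 245.0, 440.0, 280.0], 0.8)]
```

View pics/w9.png

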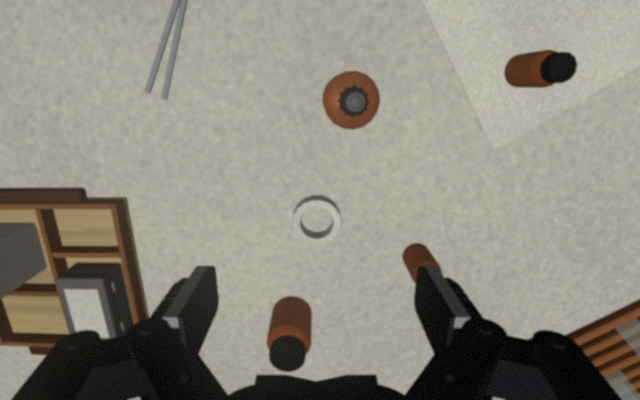

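The large dropper is seen from above at (351,100), its bulb tip at (355,102). The small dropper's body is at (415,255).

Run:
```python
from h import *
c=cam("wrist")
print(onz(c,[(355.5,101.5)],.086).round(4),onz(c,[(351,100)],.045).round(4),onz(c,[(344,98)],0).round(4),"small",onz(c,[(414,252)],0).round(4))
go(onz(c,[(354,101)],.08)[0,:2],.1,59.1)
```

```text
[[0.4691 0.0821 0.086 ]] [[0.4697 0.0825 0.045 ]] [[0.4682 0.0807 0.    ]] small [[0.6482 0.0667 0.    ]]
at [0.5157 0.0215 0.1986] yaw 58.99 q7 0.57 w 85.0 F [ 0.2 -0.4 -0.1]
linear [-0.0713  0.0986  0.0274] dr_y [np.float64(-0.11), np.float64(179.89)] tilt 0.04
```

```bash
python3 -m crank '[{"linear":[-0.035,0.02,0.015],"dr":[0,0,0],"hand":1},{"linear":[-0.071,0.04,0.0275],"dr":[0,0,0],"hand":1},{"linear":[-0.071,0.05,0.0275],"dr":[0,0,0],"hand":1},{"linear":[-0.071,0.08,0.0275],"dr":[0,0,0],"hand":1},{"linear":[-0.071,0.11,0.0275],"dr":[0,0,0],"hand":1},{"linear":[-0.071,0.11,0.0275],"dr":[0,0,0],"hand":1},{"linear":[-0.071,0.11,0.0275],"dr":[0,0,0],"hand":1}]'
python3 - <<'E'
from h import *
bot.read_camera("scene")
go((.4693,.0822),.022,59.1)
E
```

```text
t: 19.47
eef_pos: [0.4682, 0.0823, 0.0882]
tool_rot: [-0.681, 0.682, -0.189, 0.187]
contact_force: [-0.0, -0.8, 1.2]
gripper_width: 1.003
at [0.4695 0.0828 0.0894] yaw 59.09 q7 0.29 w 84.9 F [-0.4  0.7  1. ]
linear [ 0.0002  0.0674 -0.0006] dr_y [np.float64(-0.01), np.float64(179.99)] tilt 0.02
```

```bash
python3 -m crank '[{"linear":[0,0.025,0],"dr":[0,0,0],"hand":1},{"linear":[0,0.05,0],"dr":[0,0,0],"hand":1},{"linear":[0,0.067,0],"dr":[0,0,0],"hand":1},{"linear":[0,0.067,0],"dr":[0,0,0],"hand":1},{"linear":[0,0.067,0],"dr":[0,0,0],"hand":1}]' 40
python3 -m crank '[{"linear":[0,0,0],"dr":[0,0,0],"hand":-1},{"linear":[0,0,0],"dr":[0,0,0],"hand":-1},{"linear":[0,0,0],"dr":[0,0,0],"hand":-1},{"linear":[0,0,0],"dr":[0,0,0],"hand":-1},{"linear":[0,0,0],"dr":[0,0,0],"hand":-1},{"linear":[0,0,0],"dr":[0,0,0],"hand":-1},{"linear":[0,0,0],"dr":[0,0,0],"hand":-1},{"linear":[0,0,0],"dr":[0,0,0],"hand":-1}]'
python3 -m crank '[{"linear":[0,-0.02,0],"dr":[0,0,0],"hand":-1},{"linear":[0,-0.05,0],"dr":[0,0,0],"hand":-1},{"linear":[0,-0.09,0],"dr":[0,0,0],"hand":-1},{"linear":[0,-0.13,0],"dr":[0,0,0],"hand":-1},{"linear":[0,-0.15,0],"dr":[0,0,0],"hand":-1},{"linear":[0,-0.15,0],"dr":[0,0,0],"hand":-1}]'
python3 - <<'E'
from h import *
bot.read_camera("scene")
go(tray(.04,.051),.18,59.1)
print(tray(.04,.051))
E
```

```text
t: 19.93
eef_pos: [0.4702, 0.0829, 0.0229]
tool_rot: [0.682, -0.681, 0.188, -0.189]
contact_force: [-0.1, 0.9, -0.6]
gripper_width: 1.001
t: 20.6
eef_pos: [0.4702, 0.0828, 0.0231]
tool_rot: [0.682, -0.682, 0.188, -0.189]
contact_force: [-2.5, -1.2, 8.9]
gripper_width: 0.527
t: 21.1
eef_pos: [0.4721, 0.0839, 0.1766]
tool_rot: [0.683, -0.681, 0.186, -0.191]
contact_force: [0.0, 0.6, -0.6]
gripper_width: 0.53
at [0.4708 0.083  0.1741] yaw 59.06 q7 0.42 w 44.4 F [ 1.1 -0.1 -1.2]
linear [ 0.2364 -0.0056 -0.3585] dr_y [np.float64(-0.04), np.float64(179.96)] tilt 0.31
[ 0.48921966 -0.3460132 ]
```

```bash
python3 -m crank '[{"linear":[0.018,0,-0.03],"dr":[0,0,0],"hand":-1},{"linear":[0.04,0,-0.06],"dr":[0,0,0],"hand":-1},{"linear":[0.06,0,-0.09],"dr":[0,0,0],"hand":-1},{"linear":[0.08,0,-0.12],"dr":[0,0,0],"hand":-1},{"linear":[0.1,0,-0.15],"dr":[0,0,0],"hand":-1},{"linear":[0.12,0,-0.18],"dr":[0,0,0],"hand":-1},{"linear":[0.14,0,-0.21],"dr":[0,0,0],"hand":-1},{"linear":[0.16,0,-0.24],"dr":[0,0,0],"hand":-1},{"linear":[0.18,0,-0.27],"dr":[0,0,0],"hand":-1},{"linear":[0.2,0,-0.3],"dr":[0,0,0],"hand":-1}]'
python3 -m crank '[{"linear":[0.015,0,-0.025],"dr":[0,0,0],"hand":-1},{"linear":[0.03,0,-0.045],"dr":[0,0,0],"hand":-1},{"linear":[0.036,0,-0.058],"dr":[0,0,0],"hand":-1},{"linear":[0.036,0,-0.058],"dr":[0,0,0],"hand":-1},{"linear":[0.036,0,-0.058],"dr":[0,0,0],"hand":-1}]'
python3 - <<'E'
from h import *
im,c,o=look("wrist")
go(tray(.04,.051),.027,59.1)
im=cv2.convertScaleAbs(im,alpha=1.8)
for x,y,a,b in [(40,51,88,64),(40,-35,88,96),(-47,27,74,112),(-47,-59,74,48)]:
  r=np.array([[*tray((x+i*a/2)/1e3,(y+j*b/2)/1e3),.022] for i,j in [(1,1),(-1,1),(-1,-1),(1,-1)]])
  cv2.polylines(im,[proj(c,r).astype(int)],True,(0,255,0),1)
cv2.imwrite("pics/w10.png",im)
E
```

```text
t: 21.98
eef_pos: [0.4853, -0.2788, 0.1699]
tool_rot: [0.682, -0.681, 0.189, -0.187]
contact_force: [0.4, 0.1, -1.6]
gripper_width: 0.525
t: 22.4
eef_pos: [0.4871, -0.3447, 0.1704]
tool_rot: [0.682, -0.681, 0.189, -0.188]
contact_force: [-0.2, 0.9, -1.8]
gripper_width: 0.529
at [ 0.4877 -0.3435  0.1708] yaw 59.19 q7 1.23 w 44.6 F [-0.2  0.3 -1.8]
linear [ 0.0029  0.1438 -0.0015] dr_y [np.float64(0.09), np.float64(-179.91)] tilt 0.13
```

View pics/w10.png

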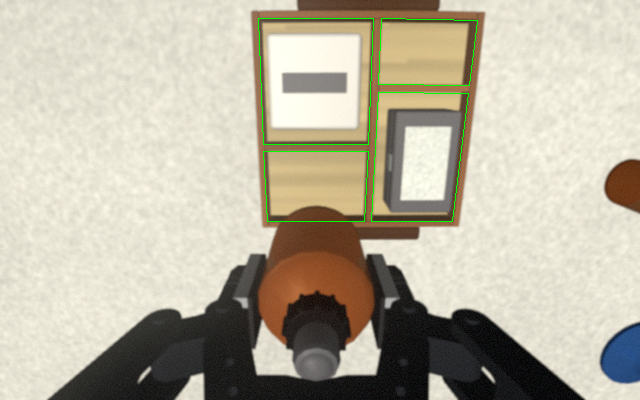

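The jar stands square in its compartment (315,80) and the dropper hangs upright over its own. I lower it.

```bash
python3 -m crank '[{"linear":[0.003,0.03,-0.001],"dr":[0,0,0],"hand":-1},{"linear":[0.003,0.06,-0.001],"dr":[0,0,0],"hand":-1},{"linear":[0.003,0.09,-0.001],"dr":[0,0,0],"hand":-1},{"linear":[0.003,0.115,-0.001],"dr":[0,0,0],"hand":-1},{"linear":[0.003,0.13,-0.001],"dr":[0,0,0],"hand":-1},{"linear":[0.003,0.136,-0.001],"dr":[0,0,0],"hand":-1},{"linear":[0.003,0.138,-0.001],"dr":[0,0,0],"hand":-1},{"linear":[0.003,0.138,-0.001],"dr":[0,0,0],"hand":-1},{"linear":[0.003,0.138,-0.001],"dr":[0,0,0],"hand":-1}]'
python3 -c "
from h import *
bot.read_camera('scene')
go(tray(.04,.051),.0275,59.1)"
python3 -m crank '[{"linear":[0,0.001,0],"dr":[0,0,0],"hand":-1},{"linear":[0,0.002,0],"dr":[0,0,0],"hand":-1},{"linear":[0,0.002,0],"dr":[0,0,0],"hand":-1}]'
python3 -m crank '[{"linear":[0,0.001,0],"dr":[0,0,0],"hand":-1},{"linear":[0,0.002,0],"dr":[0,0,0],"hand":-1},{"linear":[0,0.002,0],"dr":[0,0,0],"hand":-1}]'
```

```text
t: 23.2
eef_pos: [0.4911, -0.3481, 0.0352]
tool_rot: [-0.681, 0.682, -0.187, 0.189]
contact_force: [-0.0, -0.4, -0.5]
gripper_width: 0.525
at [ 0.4911 -0.3483  0.0353] yaw 59.11 q7 1.11 w 44.5 F [-0.2  0.  -1.6]
linear [-0.0028  0.0078  0.001 ] dr_y [np.float64(0.01), np.float64(-179.99)] tilt 0.15
t: 23.5
eef_pos: [0.4901, -0.3482, 0.0321]
tool_rot: [-0.681, 0.682, -0.188, 0.189]
contact_force: [0.2, -0.0, -1.1]
gripper_width: 0.526
t: 23.75
eef_pos: [0.4898, -0.3479, 0.0295]
tool_rot: [0.682, -0.682, 0.189, -0.188]
contact_force: [-0.3, -1.0, -1.5]
gripper_width: 0.523
```

```bash
python3 -m crank '[{"linear":[-0.001,0.001,0],"dr":[0,0,0],"hand":-1},{"linear":[-0.001,0.0015,0],"dr":[0,0,0],"hand":-1},{"linear":[-0.001,0.0015,0],"dr":[0,0,0],"hand":-1}]'
python3 -m crank '[{"linear":[0,0.001,0],"dr":[0,0,0],"hand":-1},{"linear":[0,0.0015,0],"dr":[0,0,0],"hand":-1},{"linear":[0,0.0015,0],"dr":[0,0,0],"hand":-1}]'
```

```text
t: 24.0
eef_pos: [0.489, -0.3474, 0.028]
tool_rot: [0.682, -0.682, 0.188, -0.188]
contact_force: [-0.1, 0.3, -1.1]
gripper_width: 0.52
t: 24.25
eef_pos: [0.4892, -0.3475, 0.0272]
tool_rot: [-0.681, 0.682, -0.188, 0.188]
contact_force: [-2.3, 1.5, 4.8]
gripper_width: 0.525
```

```bash
python3 -m crank '[{"linear":[0,-0.0005,0],"dr":[0,0,0],"hand":0.4},{"linear":[0,-0.0005,0],"dr":[0,0,0],"hand":0.4},{"linear":[0,-0.0005,0],"dr":[0,0,0],"hand":0.4},{"linear":[0,-0.0005,0],"dr":[0,0,0],"hand":0.4},{"linear":[0,-0.0005,0],"dr":[0,0,0],"hand":0.4}]'
python3 -m crank '[{"linear":[0,-0.02,0],"dr":[0,0,0],"hand":0.4},{"linear":[0,-0.06,0],"dr":[0,0,0],"hand":0.4},{"linear":[0,-0.1,0],"dr":[0,0,0],"hand":0.4},{"linear":[0,-0.14,0],"dr":[0,0,0],"hand":1},{"linear":[0,-0.16,0],"dr":[0,0,0],"hand":1},{"linear":[0,-0.16,0],"dr":[0,0,0],"hand":1}]'
python3 - <<'E'
from h import *
bot.read_camera("scene")
go((.632,.06),.19,59.1)
E
```

```text
t: 24.67
eef_pos: [0.4891, -0.3475, 0.0272]
tool_rot: [0.682, -0.682, 0.188, -0.188]
contact_force: [-0.3, -0.6, -0.4]
gripper_width: 0.697
t: 25.17
eef_pos: [0.4922, -0.3486, 0.193]
tool_rot: [-0.68, 0.683, -0.185, 0.192]
contact_force: [1.1, -0.8, -0.7]
gripper_width: 1.001
at [ 0.4907 -0.3482  0.1901] yaw 59.08 q7 1.24 w 84.8 F [-0.5  0.1 -1. ]
linear [-0.0885 -0.0006  0.4228] dr_y [np.float64(-0.02), np.float64(179.98)] tilt 0.32
```

```bash
python3 -m crank '[{"linear":[-0.008,0,0.035],"dr":[0,0,0],"hand":1},{"linear":[-0.016,0,0.075],"dr":[0,0,0],"hand":1},{"linear":[-0.024,0,0.115],"dr":[0,0,0],"hand":1},{"linear":[-0.032,0,0.155],"dr":[0,0,0],"hand":1},{"linear":[-0.04,0,0.195],"dr":[0,0,0],"hand":1},{"linear":[-0.048,0,0.235],"dr":[0,0,0],"hand":1},{"linear":[-0.056,0,0.275],"dr":[0,0,0],"hand":1},{"linear":[-0.065,0,0.315],"dr":[0,0,0],"hand":1},{"linear":[-0.075,0,0.355],"dr":[0,0,0],"hand":1},{"linear":[-0.08,0,0.385],"dr":[0,0,0],"hand":1}]'
python3 -m crank '[{"linear":[-0.008,0,0.03],"dr":[0,0,0],"hand":1},{"linear":[-0.008,0,0.036],"dr":[0,0,0],"hand":1},{"linear":[-0.008,0,0.036],"dr":[0,0,0],"hand":1},{"linear":[-0.008,0,0.036],"dr":[0,0,0],"hand":1}]'
python3 - <<'E'
from h import *
im,c,o=look("wrist","w11r.png");print(o["eef_pos"],np.abs(o["joint_vel"]).max())
n="dropper_small"
print([(np.round(d["xy"]).tolist(),round(d["score"],2),onz(c,[d["xy"]],0).round(4)) for d in bot.place_of("wrist",n)],[(np.round(d["extent"]).tolist(),round(d["score"],2)) for d in bot.search_frame("wrist",n)])
cv2.imwrite("pics/w11.png",cv2.convertScaleAbs(im,alpha=1.6))
E
```

```text
t: 26.05
eef_pos: [0.6175, 0.0284, 0.1858]
tool_rot: [0.682, -0.682, 0.188, -0.186]
contact_force: [0.7, -0.9, 0.7]
gripper_width: 1.003
t: 26.38
eef_pos: [0.6291, 0.0583, 0.1858]
tool_rot: [-0.681, 0.682, -0.189, 0.188]
contact_force: [-0.8, -0.9, 0.2]
gripper_width: 1.001
[0.62910928 0.05829907 0.18575802] 0.031871817553171915
[([332.0, 187.0], 0.65, array([[0.6482, 0.0652, 0.    ]]))] [([317.0, 173.0, 355.0, 221.0], 0.67)]
```

View pics/w11.png

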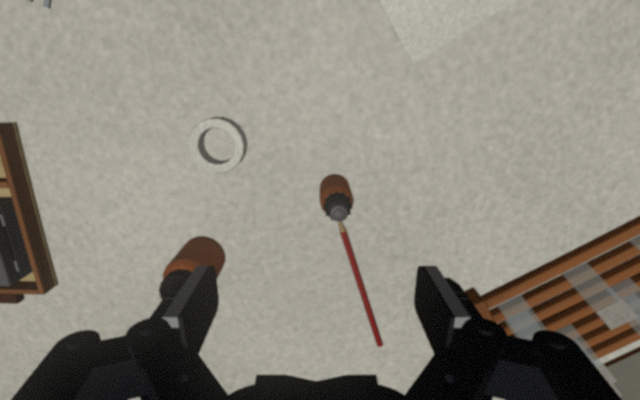

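The small dropper is at (335,195), bulb tip at (338,213). The pencil lies flat behind it.

Run:
```python
from h import *
c=cam("wrist")
print(onz(c,[(338.5,213.5)],.076).round(4),onz(c,[(336,196)],.04).round(4))
go(onz(c,[(338.5,213.5)],.076)[0,:2],.1,59.1)
```

```text
[[0.6493 0.0647 0.076 ]] [[0.6467 0.0661 0.04  ]]
at [0.6295 0.0565 0.1865] yaw 58.94 q7 0.5 w 85.2 F [ 0.3  0.8 -0.2]
linear [0.0128 0.0865 0.0173] dr_y [np.float64(-0.16), np.float64(179.84)] tilt 0.1
```

```bash
python3 -m crank '[{"linear":[0.012,0.02,0.0175],"dr":[0,0,0],"hand":1},{"linear":[0.012,0.04,0.0175],"dr":[0,0,0],"hand":1},{"linear":[0.012,0.07,0.0175],"dr":[0,0,0],"hand":1},{"linear":[0.012,0.1,0.0175],"dr":[0,0,0],"hand":1},{"linear":[0.012,0.1,0.0175],"dr":[0,0,0],"hand":1},{"linear":[0.012,0.1,0.0175],"dr":[0,0,0],"hand":1}]'
python3 - <<'E'
from h import *
bot.read_camera("scene")
go((.6485,.0655),.0135,59.1)
E
```

```text
t: 27.03
eef_pos: [0.6479, 0.066, 0.086]
tool_rot: [-0.681, 0.682, -0.19, 0.188]
contact_force: [-0.7, 0.8, 0.3]
gripper_width: 1.003
at [0.6494 0.0669 0.088 ] yaw 59.01 q7 0.43 w 85.3 F [-0.3 -0.3  1.2]
linear [-0.      0.0745 -0.0016] dr_y [np.float64(-0.09), np.float64(179.91)] tilt 0.01
```

```bash
python3 -m crank '[{"linear":[0,0.025,-0.001],"dr":[0,0,0],"hand":1},{"linear":[0,0.05,-0.001],"dr":[0,0,0],"hand":1},{"linear":[0,0.068,-0.001],"dr":[0,0,0],"hand":1},{"linear":[0,0.074,-0.001],"dr":[0,0,0],"hand":1},{"linear":[0,0.074,-0.001],"dr":[0,0,0],"hand":1},{"linear":[0,0.074,-0.001],"dr":[0,0,0],"hand":1}]' 30
python3 -m crank '[{"linear":[0,0,0],"dr":[0,0,0],"hand":-1},{"linear":[0,0,0],"dr":[0,0,0],"hand":-1},{"linear":[0,0,0],"dr":[0,0,0],"hand":-1},{"linear":[0,0,0],"dr":[0,0,0],"hand":-1},{"linear":[0,0,0],"dr":[0,0,0],"hand":-1},{"linear":[0,0,0],"dr":[0,0,0],"hand":-1},{"linear":[0,0,0],"dr":[0,0,0],"hand":-1},{"linear":[0,0,0],"dr":[0,0,0],"hand":-1},{"linear":[0,0,0],"dr":[0,0,0],"hand":-1},{"linear":[0,0,0],"dr":[0,0,0],"hand":-1}]'
python3 -m crank '[{"linear":[0,-0.02,0],"dr":[0,0,0],"hand":-1},{"linear":[0,-0.05,0],"dr":[0,0,0],"hand":-1},{"linear":[0,-0.09,0],"dr":[0,0,0],"hand":-1},{"linear":[0,-0.13,0],"dr":[0,0,0],"hand":-1},{"linear":[0,-0.16,0],"dr":[0,0,0],"hand":-1},{"linear":[0,-0.16,0],"dr":[0,0,0],"hand":-1}]'
python3 - <<'E'
from h import *
bot.read_camera("scene")
go(tray(-.047,-.059),.175,59.1)
print(tray(-.047,-.059))
E
```

```text
t: 27.58
eef_pos: [0.65, 0.0672, 0.0152]
tool_rot: [0.682, -0.681, 0.188, -0.189]
contact_force: [0.6, 0.2, 0.2]
gripper_width: 1.001
t: 28.42
eef_pos: [0.649, 0.067, 0.0139]
tool_rot: [0.682, -0.682, 0.188, -0.189]
contact_force: [-1.8, -0.5, 5.7]
gripper_width: 0.338
t: 28.92
eef_pos: [0.6522, 0.0686, 0.1805]
tool_rot: [0.683, -0.68, 0.185, -0.192]
contact_force: [0.2, 0.7, 0.6]
gripper_width: 0.342
at [0.6507 0.0678 0.1772] yaw 59.09 q7 0.48 w 29.1 F [-1.3 -0.  -0. ]
linear [-0.036   0.0004 -0.3511] dr_y [np.float64(-0.01), np.float64(179.99)] tilt 0.4
[ 0.43951061 -0.21487202]
```

```bash
python3 -m crank '[{"linear":[-0.003,0,-0.03],"dr":[0,0,0],"hand":-1},{"linear":[-0.006,0,-0.065],"dr":[0,0,0],"hand":-1},{"linear":[-0.01,0,-0.1],"dr":[0,0,0],"hand":-1},{"linear":[-0.013,0,-0.135],"dr":[0,0,0],"hand":-1},{"linear":[-0.017,0,-0.17],"dr":[0,0,0],"hand":-1},{"linear":[-0.02,0,-0.205],"dr":[0,0,0],"hand":-1},{"linear":[-0.024,0,-0.24],"dr":[0,0,0],"hand":-1},{"linear":[-0.028,0,-0.275],"dr":[0,0,0],"hand":-1},{"linear":[-0.032,0,-0.31],"dr":[0,0,0],"hand":-1},{"linear":[-0.035,0,-0.335],"dr":[0,0,0],"hand":-1}]'
python3 -m crank '[{"linear":[0,0,-0.01],"dr":[0,0,0],"hand":-1},{"linear":[0,0,-0.015],"dr":[0,0,0],"hand":-1},{"linear":[0,0,-0.015],"dr":[0,0,0],"hand":-1},{"linear":[0,0,-0.015],"dr":[0,0,0],"hand":-1}]'
python3 - <<'E'
from h import *
im,c,o=look("wrist")
go(tray(-.047,-.059),.018,59.1)
im=cv2.convertScaleAbs(im,alpha=1.8)
for x,y,a,b in [(40,51,88,64),(40,-35,88,96),(-47,27,74,112),(-47,-59,74,48)]:
  r=np.array([[*tray((x+i*a/2)/1e3,(y+j*b/2)/1e3),.022] for i,j in [(1,1),(-1,1),(-1,-1),(1,-1)]])
  cv2.polylines(im,[proj(c,r).astype(int)],True,(0,255,0),1)
cv2.imwrite("pics/w12.png",im)
E
```

```text
t: 29.8
eef_pos: [0.4431, -0.205, 0.1717]
tool_rot: [-0.681, 0.682, -0.19, 0.188]
contact_force: [-0.1, -0.1, -0.5]
gripper_width: 0.345
t: 30.13
eef_pos: [0.4396, -0.2141, 0.173]
tool_rot: [0.682, -0.681, 0.188, -0.188]
contact_force: [0.1, -0.4, -1.0]
gripper_width: 0.337
at [ 0.4399 -0.2138  0.1731] yaw 59.23 q7 1.08 w 28.8 F [ 0.1  0.5 -0.7]
linear [ 0.0002  0.1551 -0.0013] dr_y [np.float64(0.13), np.float64(-179.87)] tilt 0.07
```

View pics/w12.png

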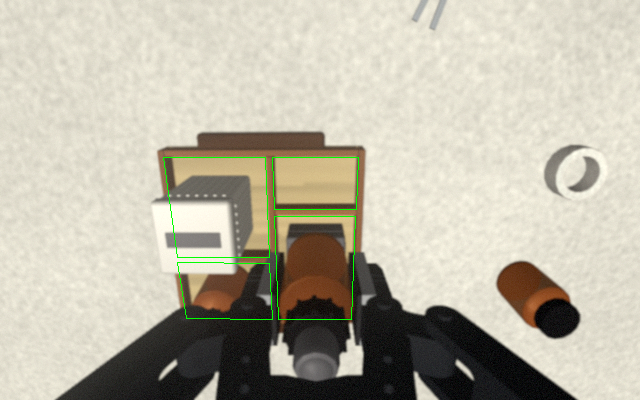

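Small bottle hangs upright above its compartment, whose centre is (316,182); the jar and large bottle are undisturbed. I lower it.

```bash
python3 -m crank '[{"linear":[0,0.03,-0.001],"dr":[0,0,0],"hand":-1},{"linear":[0,0.06,-0.001],"dr":[0,0,0],"hand":-1},{"linear":[0,0.09,-0.001],"dr":[0,0,0],"hand":-1},{"linear":[0,0.12,-0.001],"dr":[0,0,0],"hand":-1},{"linear":[0,0.138,-0.001],"dr":[0,0,0],"hand":-1},{"linear":[0,0.145,-0.001],"dr":[0,0,0],"hand":-1},{"linear":[0,0.148,-0.001],"dr":[0,0,0],"hand":-1},{"linear":[0,0.148,-0.001],"dr":[0,0,0],"hand":-1},{"linear":[0,0.148,-0.001],"dr":[0,0,0],"hand":-1}]'
python3 -c "
from h import *
bot.read_camera('scene')
go(tray(-.047,-.059),.0185,59.1)"
python3 -m crank '[{"linear":[0,0.001,0],"dr":[0,0,0],"hand":-1},{"linear":[0,0.002,0],"dr":[0,0,0],"hand":-1},{"linear":[0,0.002,0],"dr":[0,0,0],"hand":-1}]'
python3 -m crank '[{"linear":[0,0.001,0],"dr":[0,0,0],"hand":-1},{"linear":[0,0.002,0],"dr":[0,0,0],"hand":-1},{"linear":[0,0.002,0],"dr":[0,0,0],"hand":-1}]'
```

```text
t: 30.93
eef_pos: [0.4396, -0.216, 0.0263]
tool_rot: [-0.682, 0.682, -0.187, 0.189]
contact_force: [-0.1, -0.1, -0.6]
gripper_width: 0.341
at [ 0.4395 -0.2163  0.0265] yaw 59.12 q7 0.86 w 28.9 F [-0.4  0.9 -0.7]
linear [-0.0008  0.008   0.0012] dr_y [np.float64(0.02), np.float64(-179.98)] tilt 0.14
t: 31.23
eef_pos: [0.4385, -0.2165, 0.0237]
tool_rot: [-0.681, 0.682, -0.188, 0.189]
contact_force: [-0.3, 0.7, -0.8]
gripper_width: 0.342
t: 31.48
eef_pos: [0.4382, -0.2163, 0.0211]
tool_rot: [-0.682, 0.682, -0.188, 0.188]
contact_force: [-0.5, 0.4, -0.7]
gripper_width: 0.34
```

```bash
python3 -m crank '[{"linear":[0,0.001,0.001],"dr":[0,0,0],"hand":-1},{"linear":[0,0.0015,0.001],"dr":[0,0,0],"hand":-1},{"linear":[0,0.0015,0.001],"dr":[0,0,0],"hand":-1}]'
python3 -m crank '[{"linear":[0,0.001,0],"dr":[0,0,0],"hand":-1},{"linear":[0,0.001,0],"dr":[0,0,0],"hand":-1},{"linear":[0,0.001,0],"dr":[0,0,0],"hand":-1}]'
```

```text
t: 31.73
eef_pos: [0.4388, -0.2152, 0.0196]
tool_rot: [0.682, -0.682, 0.188, -0.188]
contact_force: [0.7, -0.9, -0.1]
gripper_width: 0.34
t: 31.98
eef_pos: [0.4388, -0.2154, 0.0187]
tool_rot: [0.682, -0.682, 0.188, -0.188]
contact_force: [0.3, 0.0, 0.8]
gripper_width: 0.339
```

```bash
python3 -m crank '[{"linear":[0,0.0006,0],"dr":[0,0,0],"hand":-1},{"linear":[0,0.0006,0],"dr":[0,0,0],"hand":-1},{"linear":[0,0.0006,0],"dr":[0,0,0],"hand":-1}]'
python3 -m crank '[{"linear":[0,0.0005,0],"dr":[0,0,0],"hand":-1},{"linear":[0,0.0005,0],"dr":[0,0,0],"hand":-1},{"linear":[0,0.0005,0],"dr":[0,0,0],"hand":-1}]'
```

```text
t: 32.23
eef_pos: [0.4388, -0.2154, 0.0181]
tool_rot: [-0.682, 0.682, -0.188, 0.188]
contact_force: [-0.3, 0.0, 0.1]
gripper_width: 0.337
t: 32.48
eef_pos: [0.4389, -0.2154, 0.0178]
tool_rot: [-0.681, 0.682, -0.188, 0.188]
contact_force: [-0.7, -0.1, 4.2]
gripper_width: 0.339
```

Contact; release and rise.

```bash
python3 -m crank '[{"linear":[0,-0.0003,0],"dr":[0,0,0],"hand":0.05},{"linear":[0,-0.0003,0],"dr":[0,0,0],"hand":0.05},{"linear":[0,-0.0003,0],"dr":[0,0,0],"hand":0.05},{"linear":[0,-0.0003,0],"dr":[0,0,0],"hand":0.05},{"linear":[0,-0.0003,0],"dr":[0,0,0],"hand":0.05}]'
python3 -m crank '[{"linear":[0,-0.02,0],"dr":[0,0,0],"hand":0.05},{"linear":[0,-0.06,0],"dr":[0,0,0],"hand":0.05},{"linear":[0,-0.1,0],"dr":[0,0,0],"hand":0.05},{"linear":[0,-0.14,0],"dr":[0,0,0],"hand":0.05},{"linear":[0.02,-0.17,0],"dr":[0,0,0],"hand":0.05},{"linear":[0.06,-0.18,0],"dr":[0,0,0],"hand":0.05},{"linear":[0.1,-0.18,0],"dr":[0,0,0],"hand":0.05},{"linear":[0.1,-0.18,0],"dr":[0,0,0],"hand":0.05},{"linear":[0.1,-0.18,0],"dr":[0,0,0],"hand":0.05}]'
python3 - <<'E'
from h import *
im,c,o=look("wrist");sc=bot.read_camera("scene");sd=bot.read_camera("side")
print(o["eef_pos"],o["gripper_width"],o["contact_force"])
im=cv2.convertScaleAbs(im,alpha=1.8)
a=cv2.convertScaleAbs(sc[110:270,150:480],alpha=1.5);b=cv2.convertScaleAbs(sd[130:390,170:440],alpha=1.5)
cv2.imwrite("pics/w13.png",im)
a=cv2.resize(a,(500,242));b=cv2.resize(b,(300,289))
o=np.zeros((289,800,3),np.uint8);o[:242,:500]=a;o[:,500:]=b;cv2.imwrite("pics/f.png",o)
E
```

```text
t: 32.9
eef_pos: [0.4389, -0.2153, 0.0179]
tool_rot: [0.682, -0.682, 0.188, -0.188]
contact_force: [0.0, 0.9, 0.3]
gripper_width: 0.525
t: 33.65
eef_pos: [0.5256, -0.2676, 0.1974]
tool_rot: [0.682, -0.681, 0.189, -0.189]
contact_force: [-0.6, 0.3, -1.2]
gripper_width: 0.521
[ 0.52559382 -0.26757416  0.19739114] 0.5207614261478088 [-0.62749657  0.32959625 -1.17080166]
```

View pics/w13.png

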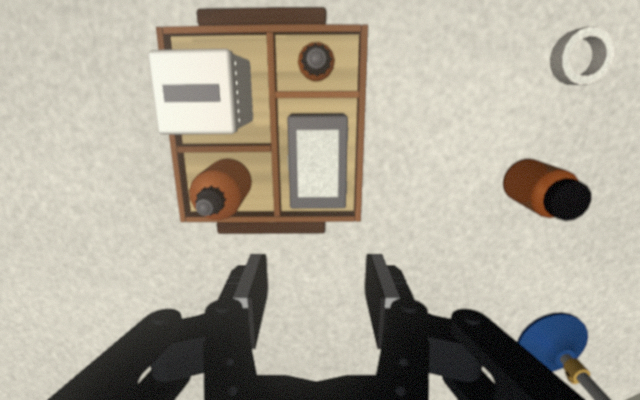

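All four pieces stand in their compartments: jar (195,90), large dropper (220,190), small dropper (317,60), box (318,160). One numeric check of the pieces that were to stay, then I hand in.

Run:
```python
from h import *
for cn in("scene","side"):
  bot.read_camera(cn)
  for n in("screw_large","screw_small","specimen_pot"):
    print(cn,n,[(np.round(d["extent"]).tolist(),round(d["score"],2)) for d in bot.search_frame(cn,n)][:2])
o=bot.get_obs();print(o["t"],np.abs(o["joint_vel"]).max())
print(bot.hand_in())
```

```text
scene screw_large [([297.0, 231.0, 314.0, 258.0], 0.91), ([178.0, 183.0, 212.0, 218.0], 0.52)]
scene screw_small [([392.0, 170.0, 408.0, 190.0], 0.6)]
scene specimen_pot [([403.0, 120.0, 420.0, 150.0], 0.6)]
side screw_large [([286.0, 160.0, 302.0, 187.0], 0.84)]
side screw_small [([247.0, 256.0, 260.0, 286.0], 0.97)]
side specimen_pot [([267.0, 326.0, 298.0, 381.0], 0.71)]
34.2 0.002489669290880625
the job is handed in; nothing more can be done
None
```

The stain kit is put away and the job is handed in, at about 34 s on the robot's clock. In the order asked, I placed the slide box, the staining jar, the large dropper bottle and the small dropper bottle. Each was lowered until the wrist force showed the tray floor, then released.

- **Kit:** the last wrist picture shows all four pieces in the right compartments, upright and not touching the walls, with the box lying flat.
- **Pieces left alone:** the networks' boxes for the two screw-capped bottles and the specimen pot match their starting places to within about 5 px in both fixed cameras. I could not check that by eye, because the last picture (scene and side crops) went over the 16-picture limit.
- **Forces:** the slide box and the jar took about 24 N and 21 N at touchdown, since I stepped slightly past first contact. The two bottles took about 4–5 N.
- **Tray position:** my first tray estimate was off by about 3 mm when checked from near. I refitted it before placing anything, and later views agreed to about a pixel.

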